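Sort and nest the washed beakers by kind

ROBOT

A 6-joint arm with a two-finger parallel gripper is mounted at the origin on a cart in front of the work surface, level with it; the furniture and walls round the work are solid. World frame = base frame: x ahead of the robot, y to its left, z up, the work surface at z = 0. Lengths are in m, angles in degrees, forces in N, time in s.
With the tool pointing down it reaches from about 0.275 to 1 m from the base axis. Payload 8.4 kg.
Tool frame: the origin (TCP) lies at the very end of the fingers, on their centre line; the grasp point (between the pads) lies behind it (bot.hold_point_z is the x of the grasp point in the tool frame, in m); x points along the fingers, z is the direction in which the jaws open and shut, and the axes are right-handed (so a half turn about x gives the same grasp; the last joint's range is limited). The gripper opens to 85 mm and grips with 20 to 120 N. Pads are 22 mm wide; open, the fingers measure 114 mm over their backs; the gripper's body (76 mm by 85 mm) begins 54 mm behind the grasp point. The pads swing forward as they close: fully open they stand 13 mm farther back than shut.
Start: joints at [74.691, 20.225, 93.587, -0, 66.188, -0.138], TCP at [0.164, 0.603, 0.231] pointing down, gripper open.
Joint ranges: [-150.9, 150.9], [-52.94, 120.26], [3.33, 152.33], [-74.26, 254.26], [0, 154.13], [-172.89, 172.89]. Speed limits (degrees/s): [127.2, 127.2, 159.86, 180, 180, 180].

INTERFACE

Orientations are given as a 3x3 rotation matrix whose columns are the frame's x, y, z axes.
In Python, from workcell import bot, read_camera, camera_params gives the robot as it stands.
- The arm moves only by the tool apply_moves, never from a script. Its argument "targets" is a list of rows, each a list of 7 numbers: the closure in counts, from 0 (fully open) to 255 (shut), then the shift along the tool's x, y, z in m, then the turn, a rotation vector about the tool's x, y, z in rad. In form: [[gripper, dx, dy, dz, wx, wy, wz], ...]. A call has 1 to 5 rows; each row is the pose to reach, as a shift and turn from the pose measured when the call began, along the tool's axes at that moment; what a row does not reach only later rows make up. A row lasts 1/8 s, in which the tool goes at most 62.5 mm and 10.7 degrees, less where a joint would pass 70% of its speed; a pose out of reach is approached as far as the arm can. A call with a gripper value outside its range is refused whole. The fingers move at their own pace and stop on an object; "newtons" is the grip in N (left out, the last holds). Time passes only in rows, so rows that repeat a pose let the fingers close. It gives the time, the measured TCP pose, the force and the opening at its end, in the units of the state.
- bot.read_state(): the state, without advancing time (a new reading comes with each control period).
- read_camera(name): name is "side" or "top"; returns (picture, depth): 384x512x3 uint8, red, green, blue; 384x512 float32, m along the optical axis (not along the pixel's ray), 0 where there is no reading.
- camera_params(name): a dict with "fov_y" (degrees; the focal length in pixels is half the picture's height over the tangent of half this angle, whatever the lens; pixels are square), "cx", "cy" (the principal point, pixels), "k1" (the pictures are not rectified: a ray, as slopes to the right and down, at radius r is drawn at 1 + k1 r^2 times it, then the intrinsics apply), "origin" and "rotation" of the camera in the world. Camera axes: x right, y down, z forward; pixel columns grow to the right and rows downward; lengths in m; the calibration is good to about 2 mm. A picture is of the moment at which its call begins. camera_params takes no time and is no camera call.
- bot.finish_job(): hands the job in, once; it reports no verdict.
The state is a dict: "clock": time; "q": joint angles; "qd": joint speeds; "tau": joint torques, N m; "position": TCP position; "eef_rot": TCP orientation; "wrist_force": force on the tool from outside, world axes, zero at the start; "moment": the same for the moment, N m; "finger_gap": opening from 0.0 (shut) to 1.0 (fully open).
Only numpy, scipy, OpenCV 4.12 (cv2) and the standard library are available. Lean on these libraries where they do the work, as an engineer would, in place of code of your own. Each camera call takes 0.05 s, during which the arm holds its last target.

TASK

Put the washed beakers away by kind, each set nested with the largest outermost: the three steel beakers one inside the other on the blue mat, and the two yellow plastic beakers one inside the other on the green mat. Each nest stands upright and wholly on its mat, every inner beaker resting upright on the floor of the next larger one. Leave the red plastic beaker and the timer where they are.

Things in the scene. Friction and masses are not known exactly. Their poses are not given: they have to be found in the camera images.
- steel_large_mid (a point): Large steel beaker, bare metal, wide and low; an open round beaker, outside diameter 68 mm, 42 mm tall, straight walls 2.5 mm thick, floor 3 mm thick, open at the top. Starts upright and empty on the worktop. This point is on its axis, half-way up (21 mm above its underside); z points up to its mouth.
- steel_medium_mid (a point): Medium steel beaker, bare metal; an open round beaker, outside diameter 46 mm, 62 mm tall, straight walls 2.5 mm thick, floor 3 mm thick, open at the top. Starts upright and empty on the worktop. This point is on its axis, half-way up (31 mm above its underside); z points up to its mouth.
- steel_small_mid (a point): Small steel beaker, bare metal, slim and tall; an open round beaker, outside diameter 26 mm, 82 mm tall, straight walls 2.5 mm thick, floor 3 mm thick, open at the top. Starts upright and empty on the worktop. This point is on its axis, half-way up (41 mm above its underside); z points up to its mouth.
- yellow_large_mid (a point): Large yellow plastic beaker, wide and low; an open round beaker, outside diameter 64 mm, 46 mm tall, straight walls 4 mm thick, floor 4 mm thick, open at the top. Starts upright and empty on the worktop. This point is on its axis, half-way up (23 mm above its underside); z points up to its mouth.
- yellow_small_mid (a point): Small yellow plastic beaker, slim and tall; an open round beaker, outside diameter 36 mm, 68 mm tall, straight walls 3 mm thick, floor 4 mm thick, open at the top. Starts upright and empty on the worktop. This point is on its axis, half-way up (34 mm above its underside); z points up to its mouth.
- blue_mat_top (a point): Blue round bench mat, 120 mm in diameter, 3 mm thick, flat, fixed to the worktop. This point is the centre of its upper face, z up.
- green_mat_top (a point): Green round bench mat, 120 mm in diameter, 3 mm thick, flat, fixed to the worktop. This point is the centre of its upper face, z up.
- red_beaker_mid (a point): Red plastic beaker, a bystander to be left where it stands; an open round beaker, outside diameter 52 mm, 56 mm tall, straight walls 3 mm thick, floor 3 mm thick, open at the top. Starts upright and empty on the worktop. This point is on its axis, half-way up (28 mm above its underside); z points up to its mouth.
- timer: White bench timer lying flat on the worktop at the robot's right, 60 x 64 x 19 mm, a loose bystander to be left where it lies. Origin at the centre of its underside, z up.
Mind the look-alikes: they are no part of the job. What is shaped like the part that bears steel_small_mid but orange is not meant.

How it is judged:
By the outcome, as a careful person would: the job done as asked, in the order asked, and still so for the second after the job is handed in, with the robot touching nothing.
It also fails if it takes over 128 s, if anything falls off the work surface, if the arm or the gripper's body presses on something with over 40 N, if the wrist force passes 120 N, or if a joint passes its speed limit or range.

## Working session

There is one attempt and no reset: what is moved stays moved. The work goes in short steps, Python scripts to look and compute and a tool call to move; the robot and the scene stay as the last step left them, time stands still between calls to the robot, and variables do not carry over. Pictures are saved under pics/ and viewed, and the job is handed in when it is done.

Besides the shell and the picture viewer there is one more tool, called after "Call:" as a command line: name --pt "numbers of a row" for each row, then --argument value for the rest. apply_moves: Moves the arm, as the interface text tells. Its arguments: {"type":"object","properties":{"targets":{"type":"array"},"newtons":{"type":"number"}},"required":["targets"]}

```bash
ls; mkdir -p pics
python3 - <<'E'
from workcell import bot, read_camera, camera_params
import cv2, numpy as np
print(bot.hold_point_z)
s=bot.read_state(); print(s)
for n in ("side","top"):
    p,d=read_camera(n); c=camera_params(n); print(n,c)
    cv2.imwrite(f"pics/{n}0.png",p[:,:,::-1]); np.save(f"{n}0.npy",d)
    np.save(f"{n}0p.npy",p)
E
```

```text
pics
-0.0187
{'clock': 0.0, 'q': array([ 7.46902700e+01,  2.02620232e+01,  9.36289339e+01, -8.98100033e-04,
        6.61899114e+01, -1.39865721e-01]), 'qd': array([ 0.00450845,  0.01139178,  0.01401945,  0.04700593,  0.04248125,
       -0.05705725]), 'tau': array([-1.31838322e-03, -6.05245543e+01, -3.42067730e+01,  1.14730792e-04,
        9.04824352e-03, -2.54350192e-05]), 'position': array([0.16345221, 0.60274467, 0.23056781]), 'eef_rot': array([[-3.58835713e-04, -9.65155925e-01,  2.61675204e-01],
       [-1.36512106e-03,  2.61675450e-01,  9.65154959e-01],
       [-9.99999004e-01, -1.08862654e-05, -1.41145318e-03]]), 'wrist_force': array([ 0.15764048,  0.13444288, -0.5048448 ]), 'moment': array([ 0.01188768, -0.00567888, -0.00952367]), 'finger_gap': 1.0024203941120151}
side {'fov_y': 42.02927502221295, 'cx': 259.9733794644981, 'cy': 201.79986903747195, 'k1': -0.055285112854766616, 'origin': array([-0.08457813, -1.04472161,  0.70674865]), 'rotation': array([[ 0.85294352, -0.24419103,  0.46136546],
       [-0.52178287, -0.42451262,  0.73995383],
       [ 0.01516537, -0.87187142, -0.48949999]])}
top {'fov_y': 44.2187449114494, 'cx': 255.02922453689976, 'cy': 185.48521778520046, 'k1': 0.029002739206764626, 'origin': array([ 0.36127172, -0.06068647,  1.57122486]), 'rotation': array([[-0.02419289, -0.99522527,  0.09455884],
       [-0.99969952,  0.02371081, -0.00621858],
       [ 0.00394682, -0.09468087, -0.99549985]])}
```

View pics/side0.png

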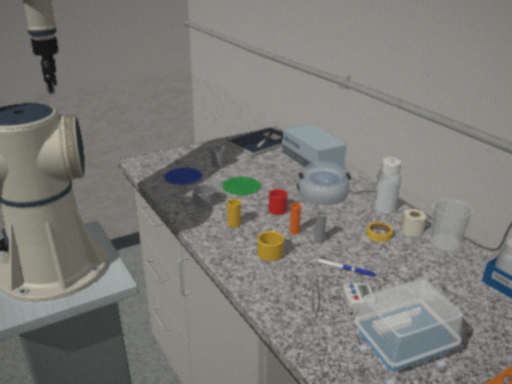

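View pics/top0.png

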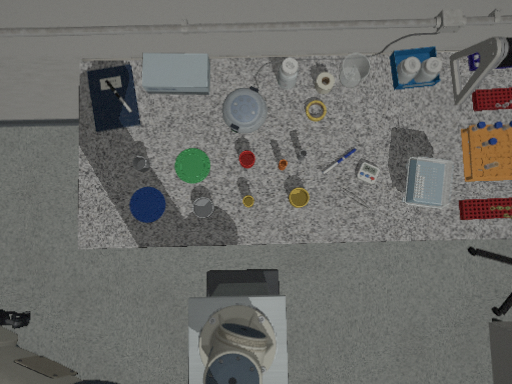

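The overview shows the blue mat at top-view pixel (148,204), the green mat at (193,165), the red beaker at (247,159) and the yellow beakers at (299,198) and (248,201). An orange look-alike is at (283,164). Grey items that may be steel are at (203,207), (142,162) and (302,154). I'll zoom in to check.

```bash
cat > h.py <<'E'
import numpy as np, cv2
from workcell import bot, read_camera, camera_params
def K(c):
    f=192/np.tan(np.radians(c['fov_y']/2)); return f
def ray(name,u,v):
    c=camera_params(name); f=K(c)
    x=(u-c['cx'])/f; y=(v-c['cy'])/f
    X,Y=x,y
    for _ in range(20):
        k=1+c['k1']*(X*X+Y*Y); X,Y=x/k,y/k
    return c['origin'], np.array(c['rotation'])@np.array([X,Y,1.0])
def onplane(name,u,v,z):
    o,d=ray(name,u,v); t=(z-o[2])/d[2]; return o+t*d
def proj(name,P):
    c=camera_params(name); f=K(c)
    p=np.array(c['rotation']).T@(np.array(P)-c['origin']); x,y=p[:2]/p[2]
    k=1+c['k1']*(x*x+y*y); return np.array([c['cx']+f*k*x, c['cy']+f*k*y])
def crop(p,x0,y0,x1,y1,s,fn):
    q=cv2.resize(p[y0:y1,x0:x1],None,fx=s,fy=s,interpolation=cv2.INTER_NEAREST)
    cv2.imwrite(fn,q[:,:,::-1])
def pcloud(name,d,x0,y0,x1,y1):
    out=[]
    for v in range(y0,y1):
        for u in range(x0,x1):
            if d[v,u]>0:
                o,r=ray(name,u,v); out.append(o+r*d[v,u])
    return np.array(out)
E
python3 - <<'E'
from h import *
p=np.load('top0p.npy');crop(p,120,130,320,230,4,'pics/topz.png')
p=np.load('side0p.npy');crop(p,150,120,350,270,4,'pics/sidez.png')
E
```

```text
(no output)
```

View pics/topz.png

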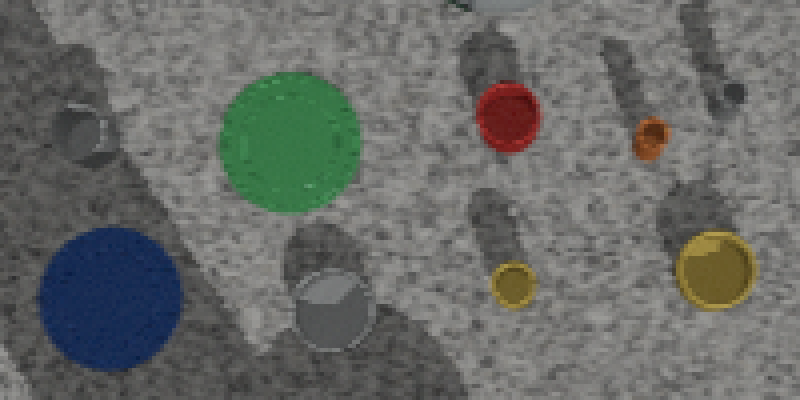

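View pics/sidez.png

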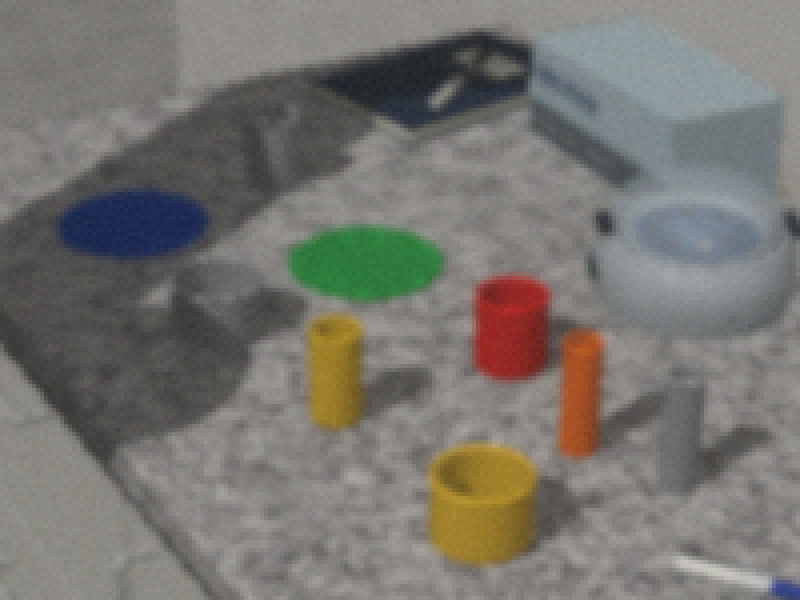

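The zoom confirms it. Steel large is at top pixel (203,207), steel medium at (142,163) and steel small at (303,153), beside the orange look-alike at (283,164). Next I'll measure them from depth and colour.

Run:
```python
from h import *
p=np.load('top0p.npy'); d=np.load('top0.npy')
H=np.zeros(d.shape); X=np.zeros(d.shape);Y=np.zeros(d.shape)
for v in range(384):
    for u in range(512):
        o,r=ray('top',u,v); q=o+r*d[v,u]; X[v,u],Y[v,u],H[v,u]=q
print('table z', np.median(H[215:235,250:350]), np.std(H[215:235,250:350]))
np.save('H.npy',H)
g=np.clip((H+0.01)/0.12*255,0,255).astype(np.uint8)
q=cv2.resize(g[130:230,120:320],None,fx=4,fy=4,interpolation=cv2.INTER_NEAREST); cv2.imwrite('pics/H.png',q)
hsv=cv2.cvtColor(p,cv2.COLOR_RGB2HSV)
masks={'blue':((105,120,40),(125,255,255)),'green':((55,80,40),(80,255,255)),'yellow':((20,100,50),(30,255,255)),'orange':((5,120,60),(17,255,255)),'red':((172,120,40),(180,255,255)),'red0':((0,120,40),(4,255,255))}
for n,(a,b) in masks.items():
    m=cv2.inRange(hsv,a,b); m[:130]=0;m[235:]=0;m[:,:110]=0;m[:,330:]=0
    k,l,st,ce=cv2.connectedComponentsWithStats(m)
    for i in range(1,k):
        if st[i,4]>15: print(n,st[i],ce[i], onplane('top',*ce[i],0.003).round(4))
```

```text
Traceback (most recent call last):
  File "h.py", line 6, in ray
    c=camera_params(name); f=K(c)
ValueError: time passes only in moves, steps and waits
```

```bash
sed -i 's/^def K(c)/_C={}\n_cp=camera_params\ndef camera_params(n):\n    if n not in _C: _C[n]=_cp(n)\n    return _C[n]\ndef K(c)/' h.py
cat >> h.py <<'E'
def xyz(name,d):
    c=camera_params(name); f=K(c)
    v,u=np.mgrid[:384,:512].astype(float)
    Km=np.array([[f,0,c['cx']],[0,f,c['cy']],[0,0,1]])
    pts=np.stack([u.ravel(),v.ravel()],1)[:,None]
    n=cv2.undistortPoints(pts,Km,np.array([c['k1'],0,0,0,0.]))[:,0]
    R=np.concatenate([n,np.ones((len(n),1))],1)*d.ravel()[:,None]
    return (c['origin']+R@np.array(c['rotation']).T).reshape(384,512,3)
E
python3 - <<'E'
from h import *
p=np.load('top0p.npy'); d=np.load('top0.npy')
Q=xyz('top',d);H=Q[...,2]
print('table z', np.median(H[215:235,250:350]), np.std(H[215:235,250:350]))
g=np.clip((H+0.01)/0.12*255,0,255).astype(np.uint8)
q=cv2.resize(g[130:230,120:320],None,fx=4,fy=4,interpolation=cv2.INTER_NEAREST); cv2.imwrite('pics/H.png',q)
hsv=cv2.cvtColor(p,cv2.COLOR_RGB2HSV)
masks={'blue':((105,120,40),(125,255,255)),'green':((55,80,40),(80,255,255)),'yellow':((20,100,50),(30,255,255)),'orange':((5,120,60),(17,255,255)),'red':((172,120,40),(180,255,255)),'red0':((0,120,40),(4,255,255))}
for n,(a,b) in masks.items():
    m=cv2.inRange(hsv,a,b); m[:130]=0;m[235:]=0;m[:,:110]=0;m[:,330:]=0
    k,l,st,ce=cv2.connectedComponentsWithStats(m)
    for i in range(1,k):
        if st[i,4]>15: print(n,st[i],ce[i], onplane('top',*ce[i],0.003).round(4))
E
```

```text
table z -0.0008400928067597846 0.07858701867777726
blue [130 187  36  36 990] [147.14040404 204.23333333] [0.4564 0.2883 0.003 ]
green [175 148  35  35 981] [192.11518858 165.23751274] [0.5832 0.1381 0.003 ]
yellow [289 187  20  21 324] [298.47222222 197.09876543] [ 0.468 -0.214  0.003]
yellow [243 195  11  12 110] [248.00909091 200.68181818] [ 0.4601 -0.0459  0.003 ]
orange [278 159   9  11  71] [282.21126761 164.09859155] [ 0.58   -0.1632  0.003 ]
red0 [239 150  16  18 222] [246.58108108 158.7972973 ] [ 0.6007 -0.0444  0.003 ]
```

View pics/H.png

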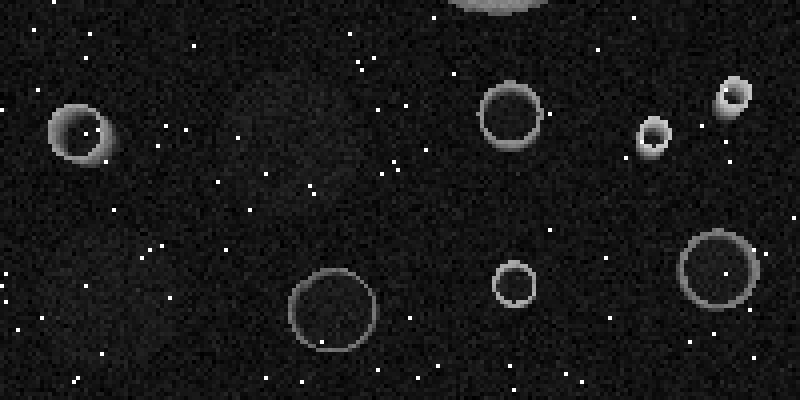

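```bash
cat >> h.py <<'E'
from scipy.optimize import least_squares
def fitrim(Q,x,y,R,w,h,zb=0.0,win=0.05):
    # circle of given mid-wall radius through points near the rim
    P=Q.reshape(-1,3); r=np.hypot(P[:,0]-x,P[:,1]-y)
    P=P[(r<R+0.012)&(P[:,2]>zb+h-0.008)&(P[:,2]<zb+h+0.01)]
    f=lambda c: np.hypot(P[:,0]-c[0],P[:,1]-c[1])-(R-w/2)
    s=least_squares(f,[x,y],loss='soft_l1',f_scale=0.001)
    return s.x,len(P),np.sqrt(np.mean(f(s.x)**2)),np.median(P[:,2])
def fitside(Q,x,y,R,h,zb=0.0):
    P=Q.reshape(-1,3); r=np.hypot(P[:,0]-x,P[:,1]-y)
    cam=camera_params('side')['origin']; v=(cam-[x,y,0])[:2]; v/=np.linalg.norm(v)
    s_=(P[:,:2]-[x,y])@v
    P=P[(r<R+0.008)&(P[:,2]>zb+0.008)&(P[:,2]<zb+h-0.008)&(s_>0)]
    f=lambda c: np.hypot(P[:,0]-c[0],P[:,1]-c[1])-R
    s=least_squares(f,[x,y],loss='soft_l1',f_scale=0.001)
    return s.x,len(P),np.sqrt(np.mean(f(s.x)**2))
B={'SL':(.034,.0025,.042),'SM':(.023,.0025,.062),'SS':(.013,.0025,.082),'YL':(.032,.004,.046),'YS':(.018,.003,.068),'RED':(.026,.003,.056)}
E
python3 - <<'E'
from h import *
Q=xyz('top',np.load('top0.npy')); S=xyz('side',np.load('side0.npy'))
g={'SL':(203.5,207.5),'SM':(139.5,163),'SS':(303.5,152.5),'YL':(299.5,197.5),'YS':(248.7,201),'RED':(247.5,159)}
for n,(u,v) in g.items():
    R,w,h=B[n]; x,y,_=onplane('top',u,v,h)
    c,N,e,z=fitrim(Q,x,y,R,w,h)
    print(n,(round(x,4),round(y,4)),'rim',c.round(4),N,e.round(4),z.round(4),end=' ')
    try:
        c,N,e=fitside(S,*c,R,h); print('side',c.round(4),N,e.round(4))
    except Exception as ex: print(ex)
# side mats
p=np.load('side0p.npy'); hsv=cv2.cvtColor(p,cv2.COLOR_RGB2HSV)
for n,a,b in (('blue',(105,120,40),(125,255,255)),('green',(55,80,40),(80,255,255))):
    m=cv2.inRange(hsv,a,b); m[:,300:]=0
    k,l,st,ce=cv2.connectedComponentsWithStats(m); i=1+np.argmax(st[1:,4])
    q=np.argwhere(l==i)[:,::-1]; P=S[q[:,1],q[:,0]]; P=np.array([onplane('side',*t,0.003) for t in q]); print(n,P.mean(0).round(4),((P.max(0)+P.min(0))/2).round(4),(P.max(0)-P.min(0)).round(3), len(P))
# timer
E
```

```text
SL (np.float64(0.439), np.float64(0.0981)) rim [0.4404 0.1009] 63 0.0013 0.0418 side [0.4424 0.1038] 178 0.0022
SM (np.float64(0.586), np.float64(0.2993)) rim [0.5876 0.3026] 45 0.001 0.0609 side [0.5904 0.3031] 168 0.0028
SS (np.float64(0.6046), np.float64(-0.2269)) rim [ 0.6041 -0.2268] 26 0.001 0.079 side [ 0.6042 -0.2231] 221 0.0018
YL (np.float64(0.4637), np.float64(-0.2131)) rim [ 0.4657 -0.2121] 92 0.0015 0.0459 side [ 0.4661 -0.2085] 268 0.0014
YS (np.float64(0.4549), np.float64(-0.0487)) rim [ 0.4565 -0.0471] 36 0.0011 0.0684 side [ 0.4569 -0.0432] 223 0.0017
RED (np.float64(0.5919), np.float64(-0.0479)) rim [ 0.5951 -0.0468] 62 0.0013 0.056 side [ 0.5959 -0.0425] 235 0.002
blue [0.4556 0.2852 0.003 ] [0.4559 0.2853 0.003 ] [0.111 0.11  0.   ] 447
green [0.5822 0.1357 0.003 ] [0.5839 0.1378 0.003 ] [0.117 0.117 0.   ] 543
```

Both cameras agree within 4 mm. I'll use the averages: SL (0.441,0.102), SM (0.589,0.303), SS (0.604,-0.225), YL (0.466,-0.210), YS (0.457,-0.045), blue mat (0.456,0.287), green mat (0.583,0.137). First move: go above SL and turn the jaws along world x.

Call:
apply_moves --pt "0 0 -0.4 -0.41 1.306 0 0" --pt "0 0 -0.4 -0.41 1.306 0 0" --pt "0 0 -0.4 -0.41 1.306 0 0" --pt "0 0 -0.4 -0.41 1.306 0 0" --pt "0 0 -0.4 -0.41 1.306 0 0" --newtons 40

```text
clock: 0.72
position: [0.316, 0.3283, 0.2311]
eef_rot: [[0.0, -0.355, 0.935], [-0.001, 0.935, 0.355], [-1.0, -0.001, -0.0]]
wrist_force: [1.4, -0.3, 1.3]
finger_gap: 0.998
```

Call:
apply_moves --pt "0 0 -0.256 0.037 0.363 0 0" --pt "0 0 -0.256 0.037 0.363 0 0" --pt "0 0 -0.256 0.037 0.363 0 0" --pt "0 0 -0.256 0.037 0.363 0 0" --pt "0 0 -0.256 0.037 0.363 0 0"

```text
clock: 1.35
position: [0.4427, 0.0991, 0.2313]
eef_rot: [[0.0, 0.005, 1.0], [-0.002, 1.0, -0.005], [-1.0, -0.002, 0.0]]
wrist_force: [-0.3, 0.5, -0.6]
finger_gap: 1.001
```

Call:
apply_moves --pt "0 0.06 0.003 -0.002 -0.005 0 0" --pt "0 0.12 0.003 -0.002 -0.005 0 0" --pt "0 0.17 0.003 -0.002 -0.005 0 0" --pt "0 0.17 0.003 -0.002 -0.005 0 0"

```text
clock: 1.85
position: [0.4373, 0.1018, 0.0585]
eef_rot: [[-0.008, -0.001, 1.0], [-0.003, 1.0, 0.001], [-1.0, -0.003, -0.008]]
wrist_force: [-0.7, 0.6, 0.1]
finger_gap: 1.001
```

```bash
cat > look.py <<'E'
import sys
from h import *
tag=sys.argv[1]
for n,c in (('side',(150,100,350,250)),('top',(110,120,310,245))):
    p,d=read_camera(n); np.save(f'{n}{tag}.npy',d); np.save(f'{n}{tag}p.npy',p)
    crop(p,*c,4 if n=='side' else 4,f'pics/{n}{tag}.png')
s=bot.read_state(); print(s['clock'],s['position'].round(4),s['wrist_force'].round(1),s['finger_gap'])
E
python3 look.py 1
```

```text
1.95 [0.4408 0.1024 0.062 ] [0.6 0.3 0.4] 0.9972897629678308
```

View pics/side1.png

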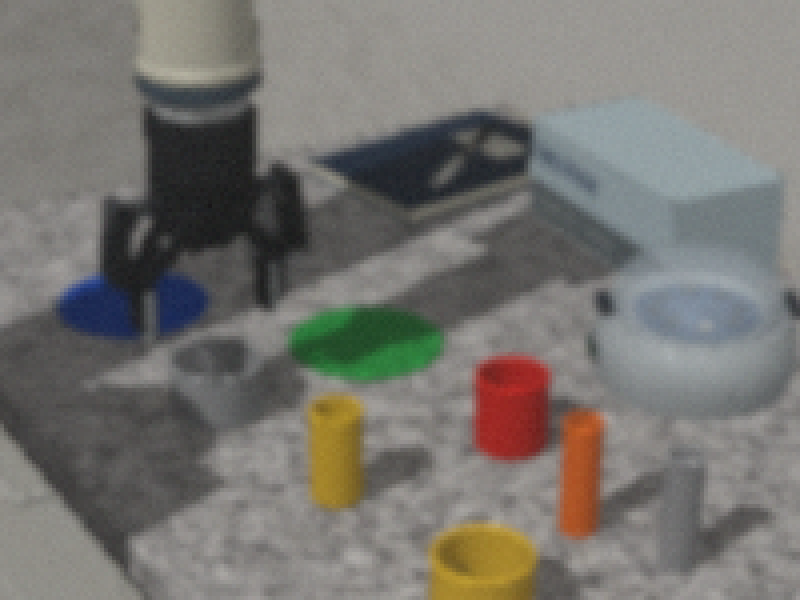

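Run:
```python
from h import *
for z in (.06,.075,.042,0): print(z,(proj('side',[.441,.102,z])-[150,100])*4, (proj('side',[.441-.05,.102,z])-[150,100])*4)
```

```text
0.06 [213.02551613 334.4561322 ] [147.84220003 350.88509703]
0.075 [212.17154263 315.42181726] [146.62819823 331.62675871]
0.042 [214.04165692 357.03988414] [149.28615378 373.72988697]
0 [216.37643358 408.66580594] [152.60151939 425.93300923]
```

View pics/top1.png

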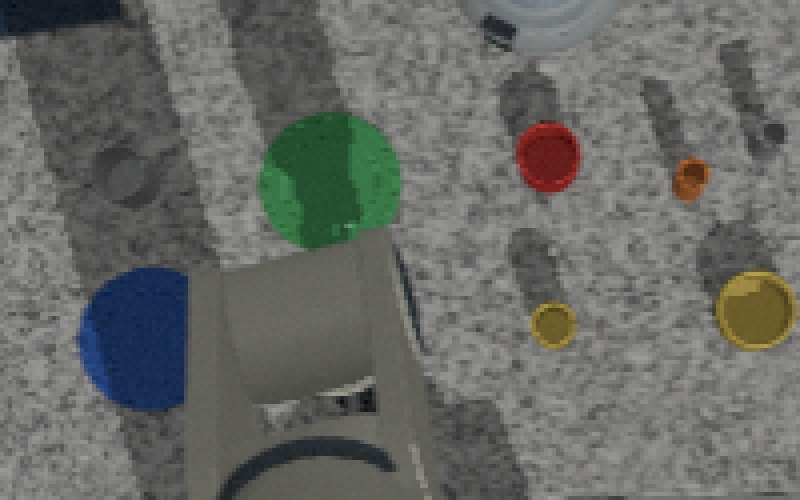

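The side view shows the finger tips at crop (148,340) and (262,305), straddling the large steel beaker at (215,345–420), as projected. I'll descend.

Call:
apply_moves --pt "0 0.03 -0.0 0 0 0 0" --pt "0 0.055 -0.0 0 0 0 0" --pt "0 0.055 0 0 0 0 0" --pt "0 0.055 0 0 0 0 0"

```text
clock: 2.45
position: [0.4422, 0.1028, 0.009]
eef_rot: [[0.003, -0.001, 1.0], [-0.001, 1.0, 0.001], [-1.0, -0.001, 0.003]]
wrist_force: [0.2, 0.3, -0.2]
finger_gap: 1.005
```

Call:
apply_moves --pt "100 0 0 0 0 0 0" --pt "100 0 0 0 0 0 0" --pt "100 0 0 0 0 0 0" --pt "100 0 0 0 0 0 0"

```text
clock: 2.95
position: [0.4433, 0.1031, 0.0109]
eef_rot: [[0.005, -0.001, 1.0], [-0.0, 1.0, 0.001], [-1.0, -0.0, 0.005]]
wrist_force: [-3.5, -0.5, 18.6]
finger_gap: 0.796
```

Gripped at 0.796 (about 68 mm). The swinging pads press the beaker lightly on the table. I'll lift it.

Call:
apply_moves --pt "100 -0.02 0 0 0 0 0" --pt "100 -0.05 0 0 0 0 0" --pt "100 -0.09 0 0 0 0 0" --pt "100 -0.09 0 0 0 0 0"

```text
clock: 3.45
position: [0.4451, 0.1036, 0.1042]
eef_rot: [[0.011, -0.001, 1.0], [0.001, 1.0, 0.001], [-1.0, 0.001, 0.011]]
wrist_force: [0.5, 0.1, -2.3]
finger_gap: 0.796
```

```bash
python3 look.py 2
```

```text
3.55 [0.4431 0.1032 0.1015] [ 1.1  0.3 -1.5] 0.7936711318411902
```

View pics/side2.png

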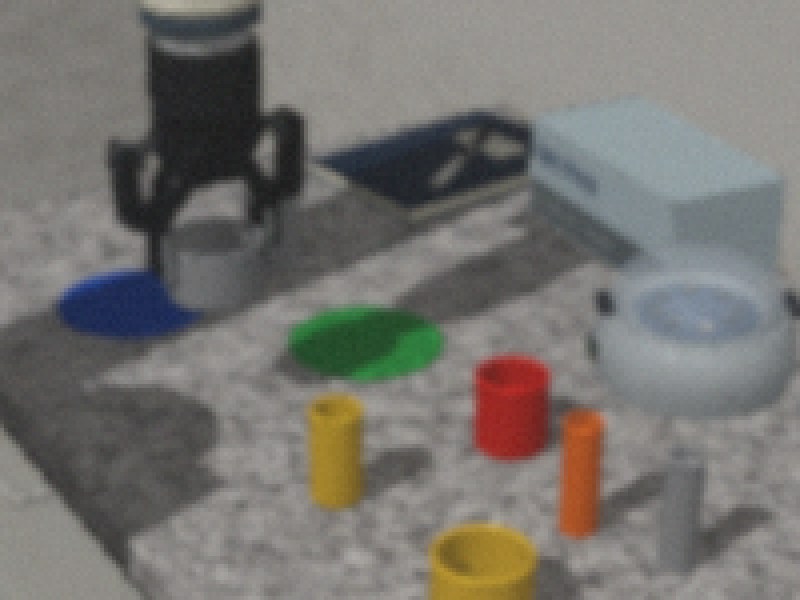

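The side view shows the large steel beaker held upright at crop (215,265). I'll move it over the blue mat.

Call:
apply_moves --pt "100 0 0.06 0.006 0 0 0" --pt "100 0 0.12 0.01 0 0 0" --pt "100 0 0.17 0.013 0 0 0" --pt "100 0 0.185 0.013 0 0 0" --pt "100 0 0.185 0.013 0 0 0"

```text
clock: 4.18
position: [0.4549, 0.2881, 0.1004]
eef_rot: [[0.005, -0.003, 1.0], [-0.001, 1.0, 0.003], [-1.0, -0.001, 0.005]]
wrist_force: [0.0, -1.0, -3.5]
finger_gap: 0.794
```

```bash
python3 look.py 3
python3 - <<'E'
from h import *
S=xyz('side',np.load('side3.npy')); print(fitside(S,.457,.287,.034,.042,zb=.09))
E
```

```text
4.275 [0.455  0.2867 0.1007] [ 0.2  0.5 -1.4] 0.7949030707989536
(array([0.45469396, 0.28774764]), 177, np.float64(0.002607700258074391))
```

View pics/side3.png

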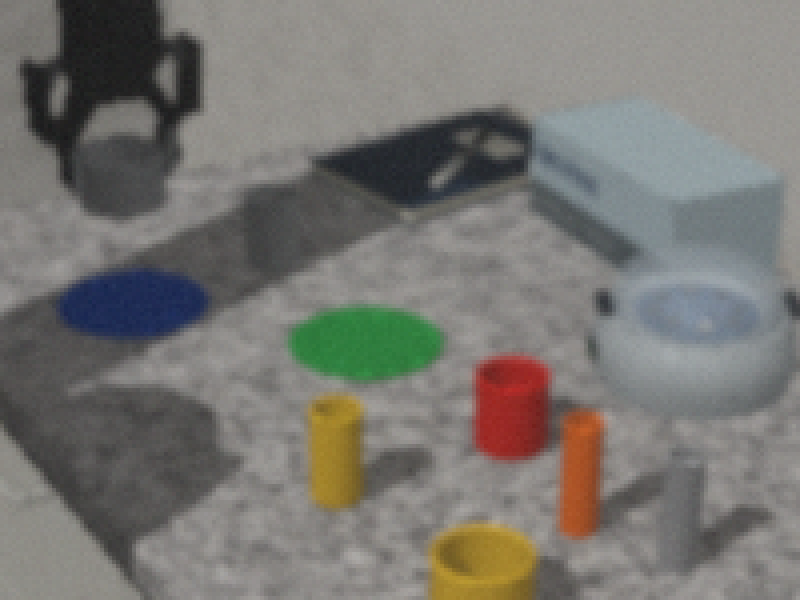

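Beaker over the blue mat, centre about (0.455,0.288). Lowering.

Call:
apply_moves --pt "100 0.04 0 0 0 0 0" --pt "100 0.07 0 0 0 0 0" --pt "100 0.08 0 0 0 0 0" --pt "100 0.083 0 0 0 0 0" --pt "100 0.085 0 0 0 0 0"

```text
clock: 4.9
position: [0.4561, 0.2866, 0.0166]
eef_rot: [[0.006, -0.001, 1.0], [-0.001, 1.0, 0.001], [-1.0, -0.001, 0.006]]
wrist_force: [0.0, 0.5, -1.3]
finger_gap: 0.795
```

Call:
apply_moves --pt "100 0 0 0 0 0 0"

```text
clock: 5.03
position: [0.4566, 0.2868, 0.0174]
eef_rot: [[0.007, -0.001, 1.0], [-0.0, 1.0, 0.001], [-1.0, -0.0, 0.007]]
wrist_force: [-1.1, 0.1, -2.3]
finger_gap: 0.789
```

Call:
apply_moves --pt "100 0.002 0 0 0 0 0" --pt "100 0.003 0 0 0 0 0" --pt "100 0.003 0 0 0 0 0"

```text
clock: 5.4
position: [0.4566, 0.2869, 0.0143]
eef_rot: [[0.007, -0.001, 1.0], [-0.0, 1.0, 0.001], [-1.0, -0.0, 0.007]]
wrist_force: [0.2, 0.1, -1.6]
finger_gap: 0.795
```

Call:
apply_moves --pt "100 0.001 0 0 0 0 0" --pt "100 0.002 0 0 0 0 0" --pt "100 0.002 0 0 0 0 0"

```text
clock: 5.78
position: [0.4567, 0.2869, 0.014]
eef_rot: [[0.007, -0.001, 1.0], [0.0, 1.0, 0.001], [-1.0, 0.0, 0.007]]
wrist_force: [-4.6, -3.7, 23.4]
finger_gap: 0.796
```

Contact on the mat. Release and rise.

Call:
apply_moves --pt "0 -0.002 0 0 0 0 0" --pt "0 -0.002 0 0 0 0 0" --pt "0 -0.002 0 0 0 0 0" --pt "0 -0.002 0 0 0 0 0"

```text
clock: 6.28
position: [0.4566, 0.2869, 0.0158]
eef_rot: [[0.007, -0.001, 1.0], [-0.0, 1.0, 0.001], [-1.0, -0.0, 0.007]]
wrist_force: [0.7, -0.2, 0.4]
finger_gap: 1.002
```

Call:
apply_moves --pt "0 -0.03 0 0 0 0 0" --pt "0 -0.09 0 0 0 0 0" --pt "0 -0.15 0 0 0 0 0" --pt "0 -0.15 0.008 0.07 0 0 0" --pt "0 -0.15 0.016 0.133 0 0 0"

```text
clock: 6.9
position: [0.5816, 0.3025, 0.1687]
eef_rot: [[0.01, -0.001, 1.0], [0.001, 1.0, 0.001], [-1.0, 0.001, 0.01]]
wrist_force: [-0.0, 0.5, 0.1]
finger_gap: 0.999
```

Call:
apply_moves --pt "0 0.03 0 0.007 0 0.007 0" --pt "0 0.07 0 0.007 0 0.007 0" --pt "0 0.11 0 0.007 0 0.007 0" --pt "0 0.126 0 0.007 0 0.007 0" --pt "0 0.126 0 0.007 0 0.007 0"

```text
clock: 7.52
position: [0.5892, 0.3024, 0.042]
eef_rot: [[0.001, -0.001, 1.0], [0.0, 1.0, 0.001], [-1.0, 0.0, 0.001]]
wrist_force: [0.2, 0.4, 0.2]
finger_gap: 1.0
```

```bash
python3 look.py 4
python3 - <<'E'
from h import *
S=xyz('side',np.load('side4.npy')); print(fitside(S,.456,.287,.034,.042,zb=.003))
Q=xyz('top',np.load('top4.npy')); 
try: print(fitrim(Q,.456,.287,.034,.0025,.042,zb=.003))
except Exception as e: print(e)
E
```

```text
7.625 [0.5906 0.3032 0.0441] [ 0.8 -0.2 -0.3] 1.0019721278251452
(array([0.45755132, 0.28675448]), 165, np.float64(0.002478032361675277))
(array([0.4544635 , 0.28597403]), 17, np.float64(0.0008150948936628604), np.float64(0.0457084026095147))
```

View pics/side4.png

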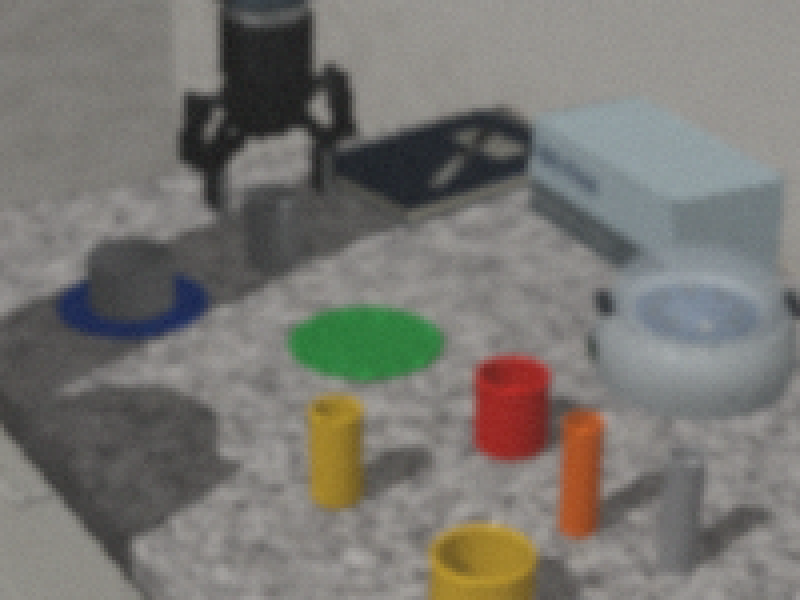

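View pics/top4.png

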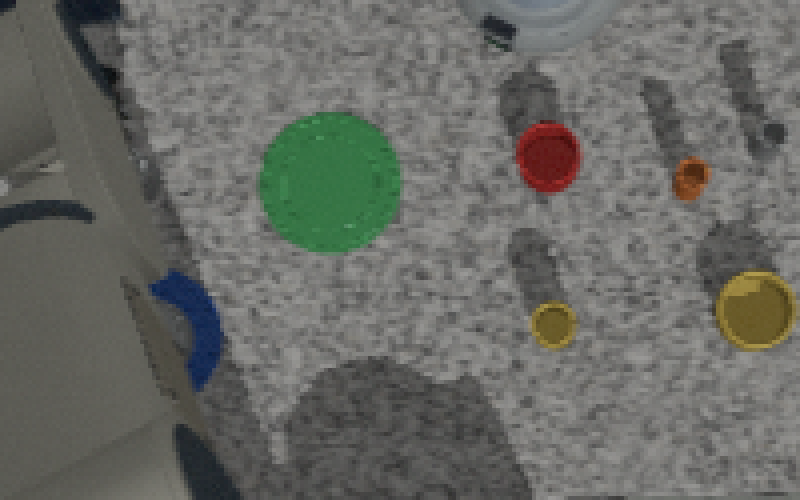

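The large steel beaker stands on the blue mat at side crop (133,280). The fingers straddle the medium beaker at (270,225). Closing.

Call:
apply_moves --pt "160 0 0 0 0 0 0" --pt "160 0 0 0 0 0 0" --pt "160 0 0 0 0 0 0" --pt "160 0 0 0 0 0 0" --pt "160 0 0 0 0 0 0"

```text
clock: 8.25
position: [0.5912, 0.3036, 0.0456]
eef_rot: [[0.006, -0.001, 1.0], [0.003, 1.0, 0.001], [-1.0, 0.003, 0.006]]
wrist_force: [-2.1, 0.1, 7.8]
finger_gap: 0.517
```

Call:
apply_moves --pt "160 -0.02 0 0 0 0 0" --pt "160 -0.06 0 0 0 0 0" --pt "160 -0.09 0 0 0 0 0" --pt "160 -0.09 0 0 0 0 0"

```text
clock: 8.75
position: [0.5925, 0.3042, 0.1395]
eef_rot: [[0.011, -0.001, 1.0], [0.006, 1.0, 0.001], [-1.0, 0.006, 0.011]]
wrist_force: [0.7, 0.1, -1.4]
finger_gap: 0.518
```

```bash
python3 look.py 5
python3 - <<'E'
from h import *
S=xyz('side',np.load('side5.npy')); print(fitside(S,.59,.303,.023,.03,zb=.088))
E
```

```text
8.85 [0.5906 0.3032 0.136 ] [ 0.6  0.7 -1.6] 0.5194040847016907
(array([0.59254118, 0.30312428]), 54, np.float64(0.002557097649411471))
```

View pics/side5.png

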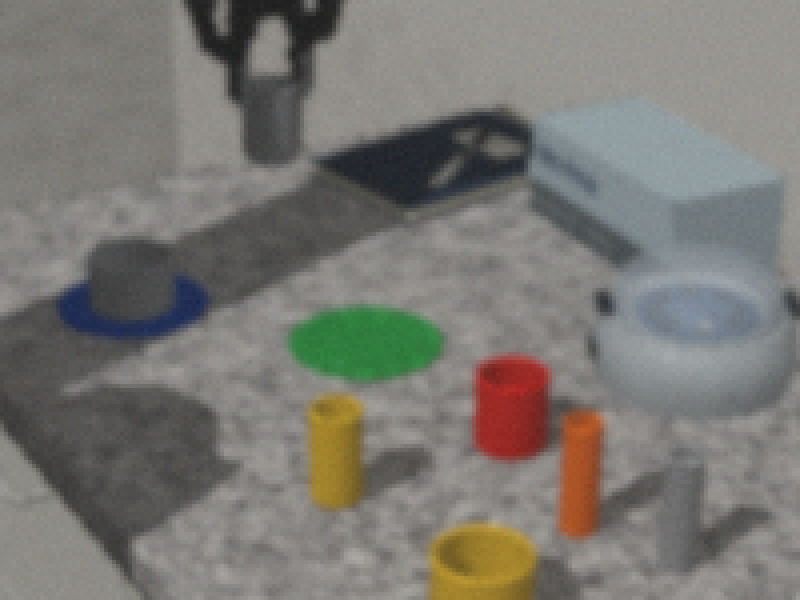

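Call:
apply_moves --pt "160 0 -0.006 -0.05 0 0 0" --pt "160 0 -0.013 -0.1 0 0 0" --pt "160 0 -0.017 -0.135 0 0 0" --pt "160 0 -0.017 -0.135 0 0 0" --pt "160 0 -0.017 -0.135 0 0 0"

```text
clock: 9.48
position: [0.4559, 0.2862, 0.1346]
eef_rot: [[0.006, -0.002, 1.0], [0.003, 1.0, 0.002], [-1.0, 0.003, 0.006]]
wrist_force: [-0.2, 0.3, -0.8]
finger_gap: 0.522
```

```bash
python3 look.py 6
python3 - <<'E'
from h import *
S=xyz('side',np.load('side6.npy')); print(fitside(S,.456,.287,.023,.03,zb=.088));print(fitside(S,.456,.287,.034,.042,zb=.003))
E
```

```text
9.575 [0.4565 0.2862 0.1347] [ 0.6  0.1 -0.7] 0.5165747845167677
(array([0.45621434, 0.2859014 ]), 61, np.float64(0.0023002087668591215))
(array([0.45730323, 0.28642411]), 160, np.float64(0.0023938429200158888))
```

View pics/side6.png

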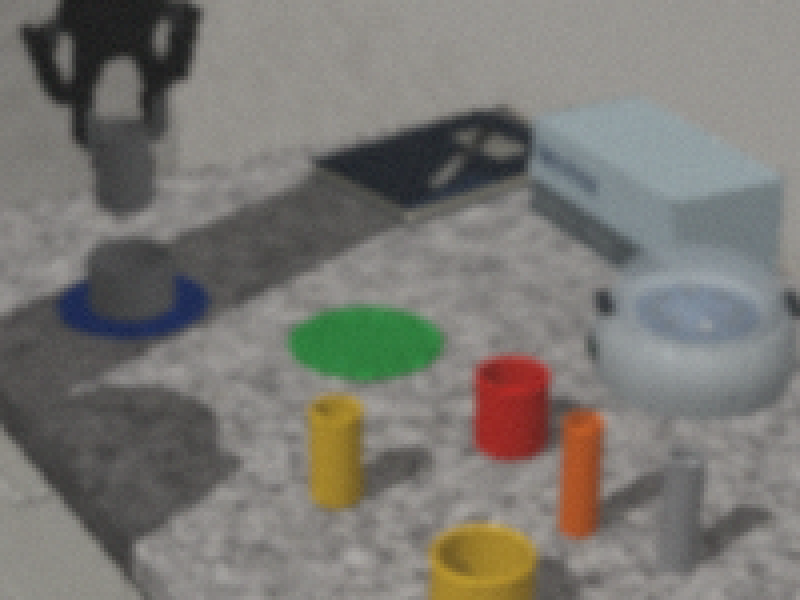

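Aligned within 1 mm of the large beaker below. Lowering into it.

Call:
apply_moves --pt "160 0.03 0 0 0 0 0" --pt "160 0.05 0 0 0 0 0" --pt "160 0.07 0 0 0 0 0" --pt "160 0.078 0 0 0 0 0" --pt "160 0.079 0 0 0 0 0"

```text
clock: 10.2
position: [0.4572, 0.2864, 0.0553]
eef_rot: [[0.006, -0.001, 1.0], [0.003, 1.0, 0.001], [-1.0, 0.003, 0.006]]
wrist_force: [0.0, 0.2, -0.5]
finger_gap: 0.521
```

Call:
apply_moves --pt "160 0.001 0 0 0 0 0" --pt "160 0.003 0 0 0 0 0" --pt "160 0.003 0 0 0 0 0"

```text
clock: 10.58
position: [0.4574, 0.2865, 0.0526]
eef_rot: [[0.006, -0.001, 1.0], [0.003, 1.0, 0.001], [-1.0, 0.003, 0.006]]
wrist_force: [0.4, -0.3, -0.3]
finger_gap: 0.517
```

Call:
apply_moves --pt "160 0.001 0 0 0 0 0" --pt "160 0.002 0 0 0 0 0" --pt "160 0.002 0 0 0 0 0"

```text
clock: 10.95
position: [0.4575, 0.2867, 0.0516]
eef_rot: [[0.007, -0.001, 1.0], [0.004, 1.0, 0.001], [-1.0, 0.004, 0.007]]
wrist_force: [-3.0, -0.6, 10.1]
finger_gap: 0.518
```

Contact at the expected height. Release, rise and look.

Call:
apply_moves --pt "60 -0.001 0 0 0 0 0" --pt "60 -0.001 0 0 0 0 0" --pt "60 -0.001 0 0 0 0 0" --pt "40 -0.001 0 0 0 0 0"

```text
clock: 11.45
position: [0.4575, 0.2867, 0.0524]
eef_rot: [[0.006, -0.001, 1.0], [0.004, 1.0, 0.001], [-1.0, 0.004, 0.006]]
wrist_force: [-0.2, -0.3, 0.2]
finger_gap: 0.84
```

Call:
apply_moves --pt "40 -0.04 0 0 0 0 0" --pt "40 -0.1 0 0 0 0 0" --pt "40 -0.15 -0.01 0 0 0 0" --pt "40 -0.15 -0.07 0.02 0 0 0" --pt "40 -0.15 -0.13 0.04 0 0 0"

```text
clock: 12.08
position: [0.4968, 0.1568, 0.2032]
eef_rot: [[0.008, -0.003, 1.0], [0.004, 1.0, 0.003], [-1.0, 0.004, 0.008]]
wrist_force: [-0.0, -0.0, 0.2]
finger_gap: 0.846
```

Call:
apply_moves --pt "40 0 -0.06 0.02 0 0 0" --pt "40 0 -0.12 0.04 0 0 0" --pt "40 0 -0.18 0.06 0 0 0" --pt "40 0 -0.24 0.08 0 0 0" --pt "40 0 -0.3 0.1 0 0 0"

```text
clock: 12.7
position: [0.5964, -0.1405, 0.2028]
eef_rot: [[0.009, -0.003, 1.0], [0.004, 1.0, 0.003], [-1.0, 0.004, 0.009]]
wrist_force: [1.2, -0.1, -0.8]
finger_gap: 0.845
```

```bash
python3 look.py 7
python3 - <<'E'
from h import *
S=xyz('side',np.load('side7.npy')); Q=xyz('top',np.load('top7.npy'))
print(fitside(S,.456,.287,.034,.042,zb=.003)); print(fitrim(Q,.456,.287,.034,.0025,.042,zb=.003)); print(fitrim(Q,.456,.287,.023,.0025,.062,zb=.006))
E
```

```text
12.8 [ 0.5976 -0.144   0.2027] [ 1.   0.4 -0.8] 0.8382307599638583
(array([0.45734361, 0.28674222]), 163, np.float64(0.002531982019159712))
(array([0.45472737, 0.28576334]), 106, np.float64(0.006518770286871179), np.float64(0.044315232277539085))
(array([0.45479814, 0.28539199]), 50, np.float64(0.0010177728316676997), np.float64(0.0676873710546716))
```

View pics/side7.png

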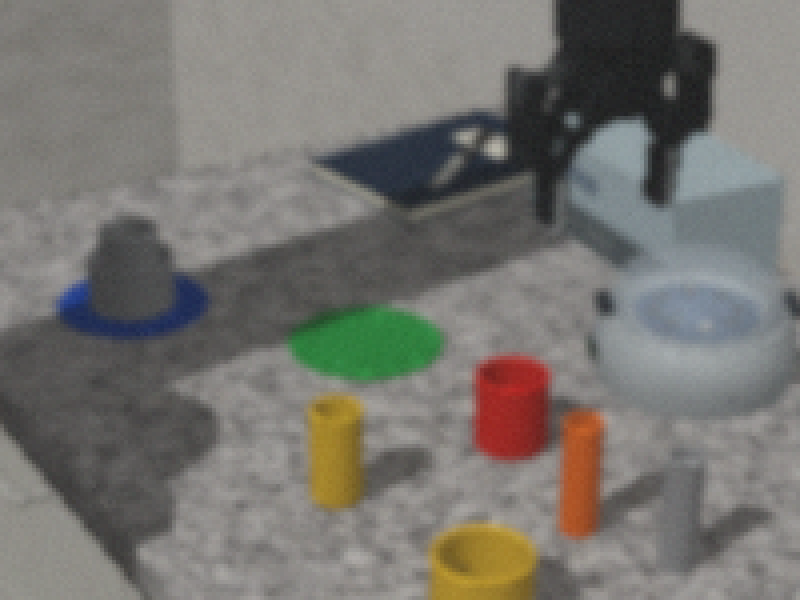

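View pics/top7.png

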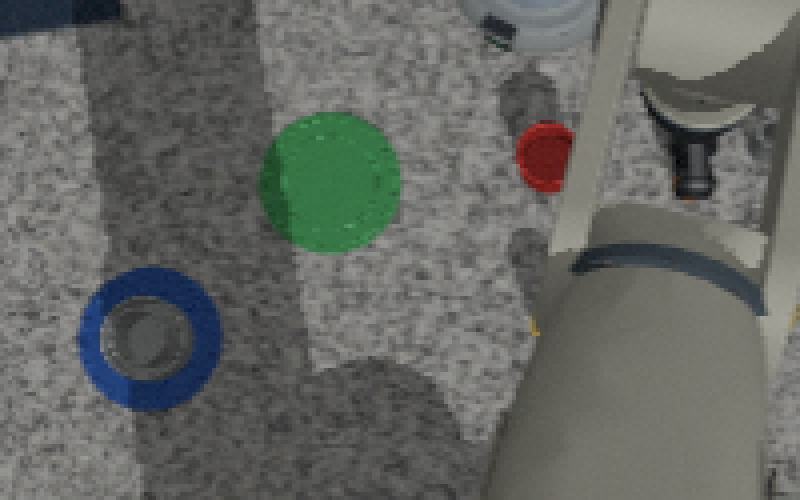

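The medium beaker's rim is at z=0.068, so it is seated in the large one, concentric near (0.4555,0.286). In the top crop the nest is at (147,338). Next is the small steel beaker, staying clear of the orange one.

Call:
apply_moves --pt "40 0 -0.05 0.004 0 0.006 0" --pt "40 0 -0.081 0.006 0 0.006 0" --pt "40 0.02 -0.081 0.006 0 0.006 0" --pt "40 0.07 -0.081 0.006 0 0.006 0" --pt "40 0.09 -0.081 0.006 0 0.006 0"

```text
clock: 13.42
position: [0.6022, -0.2229, 0.1091]
eef_rot: [[-0.001, 0.001, 1.0], [0.004, 1.0, -0.001], [-1.0, 0.004, -0.001]]
wrist_force: [0.4, -0.1, -0.8]
finger_gap: 0.847
```

```bash
python3 look.py 8
```

```text
13.525 [ 0.6026 -0.2232  0.1098] [0.4 1.  1.7] 0.8436330933308424
```

View pics/side8.png

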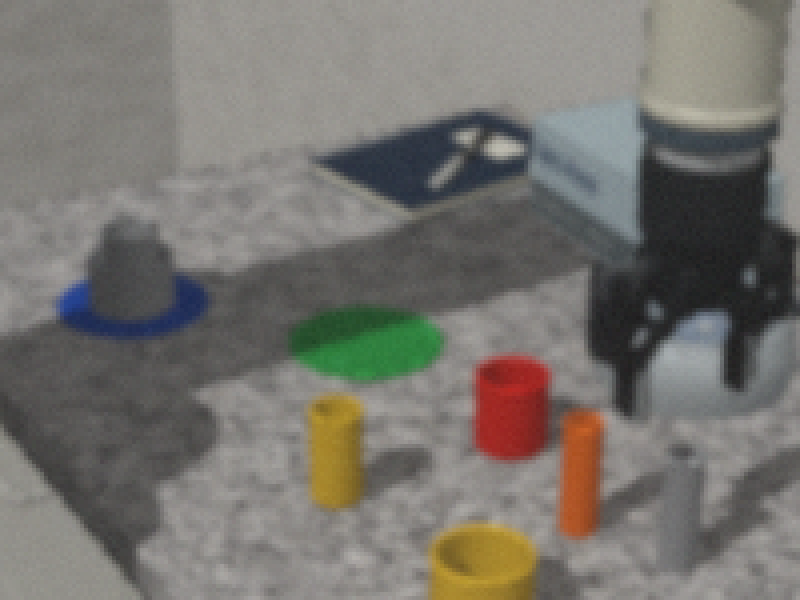

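The fingers at crop (628,410)/(735,388) are centred over the small steel beaker top at (684,452). Descend and grip.

Call:
apply_moves --pt "40 0.02 -0.002 0.001 0 0 0" --pt "40 0.04 -0.002 0.001 0 0 0" --pt "40 0.047 -0.002 0.001 0 0 0" --pt "40 0.047 -0.002 0.001 0 0 0"

```text
clock: 14.02
position: [0.6033, -0.2249, 0.0622]
eef_rot: [[-0.002, 0.001, 1.0], [0.005, 1.0, -0.001], [-1.0, 0.005, -0.002]]
wrist_force: [0.6, 0.0, 0.2]
finger_gap: 0.845
```

Call:
apply_moves --pt "215 0 0 0 0 0 0" --pt "215 0 0 0 0 0 0" --pt "215 0 0 0 0 0 0" --pt "215 0 0 0 0 0 0" --pt "215 0 0 0 0 0 0"

```text
clock: 14.65
position: [0.6038, -0.225, 0.0629]
eef_rot: [[-0.001, 0.0, 1.0], [0.004, 1.0, -0.0], [-1.0, 0.004, -0.001]]
wrist_force: [0.3, -0.1, 5.5]
finger_gap: 0.282
```

Call:
apply_moves --pt "215 -0.02 0 0 0 0 0" --pt "215 -0.06 0 0 0 0 0" --pt "215 -0.11 0 0 0 0 0" --pt "215 -0.11 0 0 0 0 0"

```text
clock: 15.15
position: [0.6065, -0.2265, 0.1784]
eef_rot: [[0.007, 0.001, 1.0], [0.001, 1.0, -0.001], [-1.0, 0.001, 0.007]]
wrist_force: [0.8, 0.2, -0.3]
finger_gap: 0.281
```

```bash
python3 look.py 9
python3 - <<'E'
from h import *
S=xyz('side',np.load('side9.npy')); print(fitside(S,.604,-.225,.013,.055,zb=.11))
E
```

```text
15.25 [ 0.6039 -0.2255  0.1739] [ 0.3 -0.5 -0.6] 0.28285548109898506
(array([ 0.60702934, -0.22490249]), 145, np.float64(0.0018951497742115174))
```

View pics/side9.png

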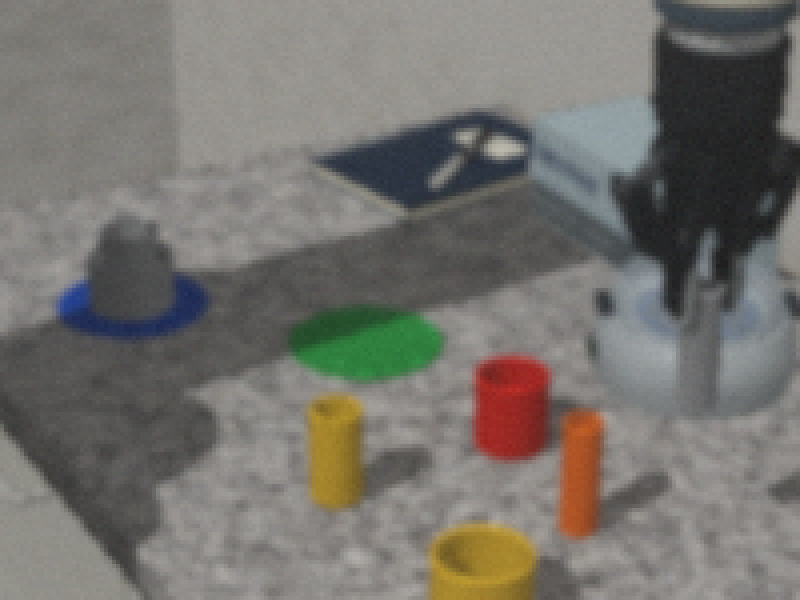

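Small steel held upright at crop (700,345). Carry it to the nest.

Call:
apply_moves --pt "215 0 0.055 -0.016 0 0 0" --pt "215 0 0.11 -0.032 0 0 0" --pt "215 0 0.165 -0.048 0 0 0" --pt "215 0 0.22 -0.064 0 0 0" --pt "215 0 0.275 -0.08 0 0 0"

```text
clock: 15.88
position: [0.5222, 0.051, 0.1736]
eef_rot: [[-0.002, 0.001, 1.0], [0.003, 1.0, -0.001], [-1.0, 0.003, -0.002]]
wrist_force: [1.4, 0.8, -1.3]
finger_gap: 0.281
```

Call:
apply_moves --pt "215 0 0.055 -0.016 0 0 0" --pt "215 0 0.11 -0.032 0 0 0" --pt "215 0 0.165 -0.048 0 0 0" --pt "215 0 0.215 -0.062 0 0 0" --pt "215 0 0.235 -0.067 0 0 0"

```text
clock: 16.5
position: [0.4535, 0.2878, 0.1732]
eef_rot: [[-0.005, -0.002, 1.0], [0.002, 1.0, 0.002], [-1.0, 0.002, -0.005]]
wrist_force: [0.3, -0.5, -0.8]
finger_gap: 0.28
```

```bash
python3 look.py 10
python3 - <<'E'
from h import *
S=xyz('side',np.load('side10.npy')); print(fitside(S,.456,.286,.013,.055,zb=.11));print(fitside(S,.456,.286,.034,.042,zb=.003));print(fitside(S,.456,.286,.023,.04,zb=.035))
E
```

```text
16.6 [0.4542 0.2872 0.1735] [-0.7 -0.9 -1.2] 0.2808483469427731
(array([0.4548378, 0.2888038]), 99, np.float64(0.0023606387140999788))
(array([0.45766257, 0.28664696]), 155, np.float64(0.002367280584078528))
(array([0.45742312, 0.28565463]), 102, np.float64(0.003158728352195416))
```

View pics/side10.png

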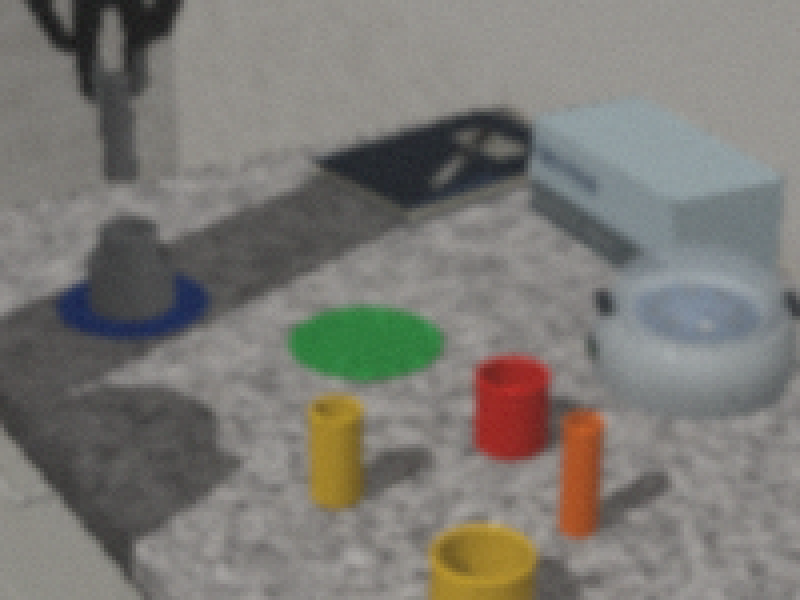

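Run:
```python
from h import *
for P in ([.4574,.2857,.055],[.4548,.2888,.13],[.4574,.2857,.13]): print((proj('side',P)-[150,100])*4)
S=xyz('side',np.load('side10.npy'));d=np.load('side10.npy')
# columns of small cylinder & medium by depth: pts within 4cm of axis
for z0,z1 in ((.12,.15),(.05,.064),(.01,.04)):
    m=(abs(S[...,2]-(z0+z1)/2)<(z1-z0)/2)&(np.hypot(S[...,0]-.456,S[...,1]-.286)<.045)
    v,u=np.nonzero(m); 
    print(z0,[((np.min(u[v==k])-150)*4,(np.max(u[v==k])-150)*4+4,len(u[v==k])) for k in np.unique(v)][::2])
```

```text
[129.26722017 241.62621815]
[118.63303752 151.03153068]
[123.42907932 151.73008623]
0.12 [(np.int64(100), np.int64(104), 1), (np.int64(104), np.int64(136), 8), (np.int64(104), np.int64(136), 8), (np.int64(104), np.int64(136), 8), (np.int64(104), np.int64(140), 9), (np.int64(108), np.int64(132), 3)]
0.05 [(np.int64(108), np.int64(148), 10), (np.int64(108), np.int64(148), 10), (np.int64(100), np.int64(160), 6), (np.int64(100), np.int64(160), 15), (np.int64(108), np.int64(144), 9)]
0.01 [(np.int64(160), np.int64(164), 1), (np.int64(92), np.int64(168), 4), (np.int64(100), np.int64(176), 2), (np.int64(88), np.int64(176), 8), (np.int64(88), np.int64(176), 22), (np.int64(88), np.int64(176), 22), (np.int64(92), np.int64(176), 20), (np.int64(96), np.int64(172), 18), (np.int64(116), np.int64(140), 2)]
```

Call:
apply_moves --pt "215 0.01 -0.0015 0.002 0 0 0" --pt "215 0.03 -0.0015 0.002 0 0 0" --pt "215 0.05 -0.0015 0.002 0 0 0" --pt "215 0.075 -0.0015 0.002 0 0 0" --pt "215 0.09 -0.0015 0.002 0 0 0"

```text
clock: 17.23
position: [0.4555, 0.2839, 0.0816]
eef_rot: [[-0.006, 0.0, 1.0], [0.001, 1.0, -0.0], [-1.0, 0.001, -0.006]]
wrist_force: [0.9, -0.2, -1.4]
finger_gap: 0.278
```

Call:
apply_moves --pt "215 0.004 0 0 0 0 0" --pt "215 0.007 0 0 0 0 0" --pt "215 0.008 0 0 0 0 0" --pt "215 0.008 0 0 0 0 0"

```text
clock: 17.73
position: [0.4557, 0.2842, 0.0741]
eef_rot: [[-0.005, -0.0, 1.0], [0.001, 1.0, 0.0], [-1.0, 0.001, -0.005]]
wrist_force: [-0.5, 0.3, -0.4]
finger_gap: 0.282
```

Call:
apply_moves --pt "215 0.001 0 0 0 0 0" --pt "215 0.002 0 0 0 0 0" --pt "215 0.002 0 0 0 0 0"

```text
clock: 18.1
position: [0.4557, 0.2842, 0.0721]
eef_rot: [[-0.005, -0.0, 1.0], [0.002, 1.0, 0.0], [-1.0, 0.002, -0.005]]
wrist_force: [0.2, 0.3, -1.1]
finger_gap: 0.283
```

Call:
apply_moves --pt "215 0.001 0 0 0 0 0" --pt "215 0.002 0 0 0 0 0" --pt "215 0.002 0 0 0 0 0"

```text
clock: 18.48
position: [0.4565, 0.2847, 0.0716]
eef_rot: [[-0.004, -0.0, 1.0], [0.002, 1.0, 0.0], [-1.0, 0.002, -0.004]]
wrist_force: [-3.3, -3.0, 17.1]
finger_gap: 0.281
```

Contact. Release and move off towards the large yellow beaker.

Call:
apply_moves --pt "140 -0.001 0 0 0 0 0" --pt "100 -0.001 0 0 0 0 0" --pt "80 -0.001 0 0 0 0 0" --pt "80 -0.001 0 0 0 0 0" --pt "80 -0.001 0 0 0 0 0"

```text
clock: 19.1
position: [0.4564, 0.2846, 0.0725]
eef_rot: [[-0.004, -0.0, 1.0], [0.002, 1.0, 0.0], [-1.0, 0.002, -0.004]]
wrist_force: [0.2, 0.8, -0.5]
finger_gap: 0.69
```

Call:
apply_moves --pt "80 -0.03 0 0 0 0 0" --pt "80 -0.08 0 0 0 0 0" --pt "40 -0.13 0 0 0 0 0" --pt "0 -0.13 -0.06 0 0 0 0" --pt "0 -0.13 -0.12 0 0 0 0"

```text
clock: 19.73
position: [0.4571, 0.1635, 0.203]
eef_rot: [[-0.002, -0.002, 1.0], [0.003, 1.0, 0.002], [-1.0, 0.003, -0.002]]
wrist_force: [0.9, -1.8, 0.2]
finger_gap: 1.0
```

Call:
apply_moves --pt "0 0 -0.06 0.002 0 0 0" --pt "0 0 -0.12 0.004 0 0 0" --pt "0 0 -0.18 0.006 0 0 0" --pt "0 0 -0.24 0.008 0 0 0" --pt "0 0 -0.3 0.01 0 0 0"

```text
clock: 20.35
position: [0.4677, -0.1385, 0.2023]
eef_rot: [[-0.002, -0.002, 1.0], [0.003, 1.0, 0.002], [-1.0, 0.003, -0.002]]
wrist_force: [1.3, 0.6, -0.2]
finger_gap: 1.003
```

```bash
python3 look.py 11
python3 - <<'E'
from h import *
S=xyz('side',np.load('side11.npy')); Q=xyz('top',np.load('top11.npy'))
print(fitside(S,.456,.287,.034,.042,zb=.003)); print(fitrim(Q,.456,.287,.034,.0025,.042,zb=.003)); print(fitrim(Q,.456,.287,.023,.0025,.062,zb=.006));print(fitrim(Q,.456,.286,.013,.0025,.082,zb=.009))
E
```

```text
20.45 [ 0.468  -0.1414  0.2023] [-0.2  0.1  0.3] 0.9998089404531122
(array([0.45682724, 0.28691529]), 167, np.float64(0.002401989477973518))
(array([0.45522821, 0.2863014 ]), 114, np.float64(0.009617238919668493), np.float64(0.04490838497951666))
(array([0.45499625, 0.28538824]), 65, np.float64(0.0059050942088601606), np.float64(0.06703426439383131))
(array([0.45507179, 0.28396236]), 28, np.float64(0.0010652796444214879), np.float64(0.08935631989253812))
```

View pics/side11.png

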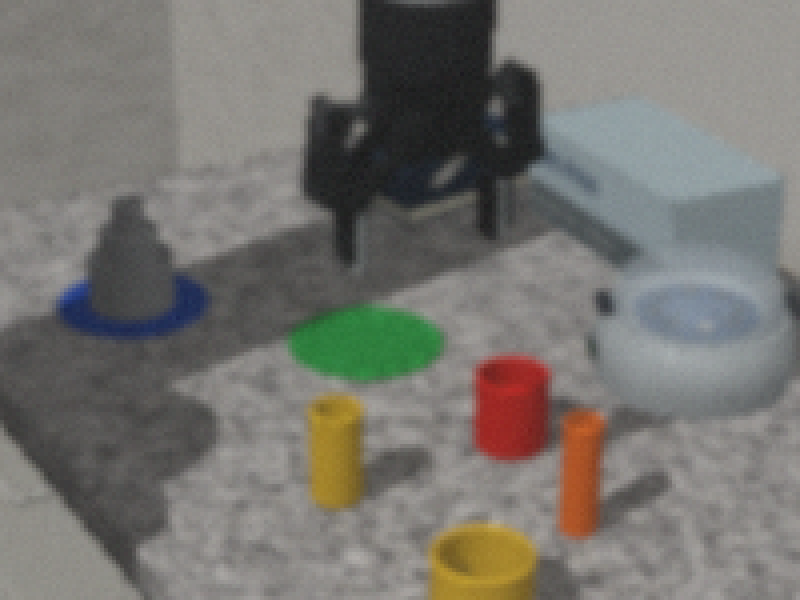

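View pics/top11.png

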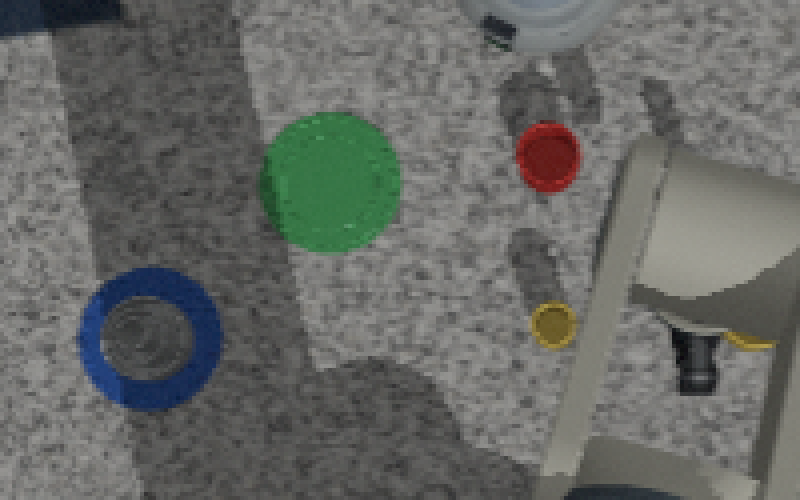

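The steel nest is complete: concentric, with rims at 0.045, 0.067 and 0.089. Next is the large yellow beaker.

Call:
apply_moves --pt "0 0 -0.05 -0.002 0 0 0" --pt "0 0.03 -0.069 -0.002 0 0 0" --pt "0 0.08 -0.069 -0.002 0 0 0" --pt "0 0.13 -0.069 -0.002 0 0 0" --pt "0 0.13 -0.069 -0.002 0 0 0"

```text
clock: 21.08
position: [0.4629, -0.2086, 0.0694]
eef_rot: [[-0.008, 0.002, 1.0], [0.004, 1.0, -0.002], [-1.0, 0.004, -0.008]]
wrist_force: [-0.5, -0.2, 1.5]
finger_gap: 0.998
```

```bash
sed -i 's/(150,100,350,250)/(150,130,350,280)/' look.py; python3 look.py 12
python3 - <<'E'
from h import *
S=xyz('side',np.load('side12.npy')); print(fitside(S,.466,-.21,.032,.046))
s=bot.read_state()['position']; print([(proj('side',s+[dx,0,.012])-[150,130])*4 for dx in (-.05,.05)],(proj('side',[.466,-.21,.046])-[150,130])*4)
E
```

```text
21.175 [ 0.4661 -0.21    0.073 ] [0.3 0.7 0.8] 0.9989875431872546
(array([ 0.46656016, -0.20869072]), 264, np.float64(0.0016127274233159047))
[array([408.77541192, 400.68875251]), array([552.14935163, 355.61320687])] [480.10847745 433.17496899]
```

View pics/side12.png

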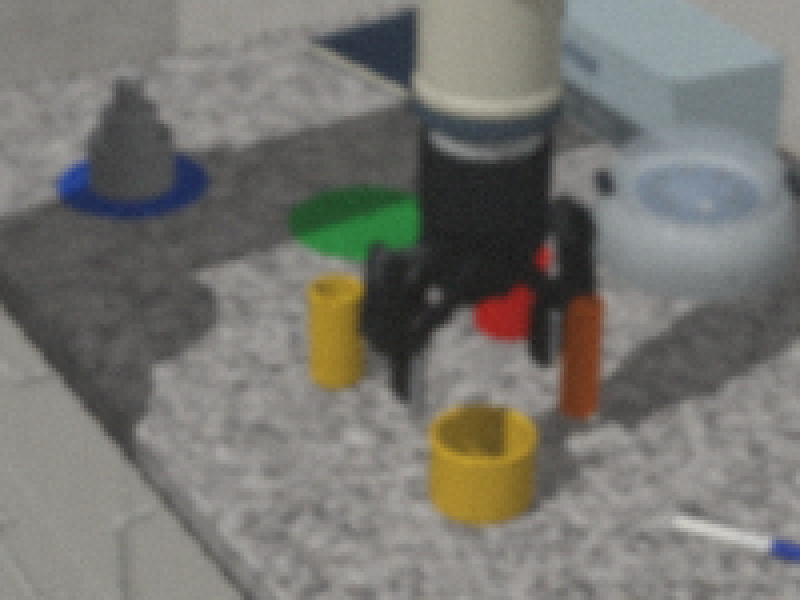

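The finger tips at crop (405,395) and (540,360) straddle the yellow beaker top at (485,432). The orange beaker is clear of them. Descend and grip.

Call:
apply_moves --pt "0 0.03 0.0 0 0 0 0" --pt "0 0.055 0.0 0 0 0 0" --pt "0 0.062 0.0 0 0 0 0" --pt "0 0.062 0.0 0 0 0 0"

```text
clock: 21.68
position: [0.4669, -0.2102, 0.0124]
eef_rot: [[0.0, 0.002, 1.0], [0.0, 1.0, -0.002], [-1.0, 0.0, 0.0]]
wrist_force: [-0.7, -0.3, -0.0]
finger_gap: 1.002
```

Call:
apply_moves --pt "110 0 0 0 0 0 0" --pt "110 0 0 0 0 0 0" --pt "110 0 0 0 0 0 0" --pt "110 0 0 0 0 0 0"

```text
clock: 22.18
position: [0.4681, -0.2107, 0.0142]
eef_rot: [[0.003, 0.002, 1.0], [-0.001, 1.0, -0.002], [-1.0, -0.0, 0.003]]
wrist_force: [-0.3, 2.1, 12.7]
finger_gap: 0.734
```

Call:
apply_moves --pt "110 -0.02 0 0 0 0 0" --pt "110 -0.05 0 0 0 0 0" --pt "110 -0.1 0 0 0 0 0" --pt "110 -0.11 0 0 0 0 0"

```text
clock: 22.68
position: [0.4698, -0.2115, 0.1279]
eef_rot: [[0.008, 0.002, 1.0], [-0.003, 1.0, -0.002], [-1.0, -0.003, 0.008]]
wrist_force: [0.1, -0.4, -0.2]
finger_gap: 0.736
```

```bash
python3 look.py 13
python3 - <<'E'
from h import *
S=xyz('side',np.load('side13.npy')); print(fitside(S,.466,-.21,.032,.046,zb=.11))
E
```

```text
22.775 [ 0.4687 -0.211   0.1258] [-0.7 -0.2 -0.4] 0.7404829640972586
(array([ 0.46815584, -0.2092016 ]), 293, np.float64(0.0022972706079283627))
```

View pics/side13.png

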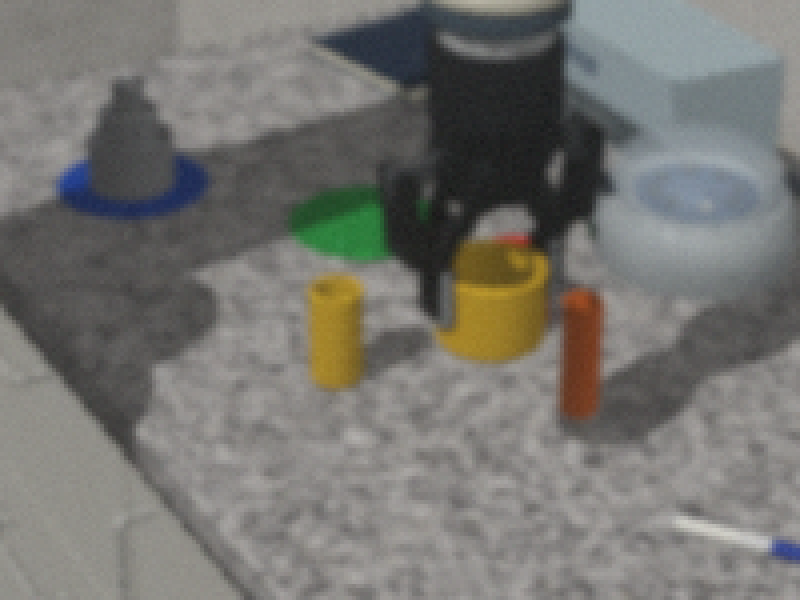

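Large yellow held upright at crop (495,300). Carry it to the green mat at a height that clears everything.

Call:
apply_moves --pt "110 0 0.055 0.018 0 0 0" --pt "110 0 0.11 0.036 0 0 0" --pt "110 0 0.165 0.054 0 0 0" --pt "110 0 0.22 0.072 0 0 0" --pt "110 0 0.275 0.09 0 0 0"

```text
clock: 23.4
position: [0.5587, 0.0656, 0.1242]
eef_rot: [[0.003, 0.002, 1.0], [-0.002, 1.0, -0.002], [-1.0, -0.002, 0.003]]
wrist_force: [0.2, -0.3, -0.5]
finger_gap: 0.739
```

Call:
apply_moves --pt "110 0 0.045 0.015 0 0 0" --pt "110 0 0.07 0.022 0 0 0" --pt "110 0 0.073 0.024 0 0 0" --pt "110 0 0.073 0.024 0 0 0"

```text
clock: 23.9
position: [0.5821, 0.1379, 0.123]
eef_rot: [[0.002, 0.002, 1.0], [-0.003, 1.0, -0.002], [-1.0, -0.003, 0.002]]
wrist_force: [0.7, 0.4, -1.4]
finger_gap: 0.74
```

```bash
python3 look.py 14
python3 - <<'E'
from h import *
S=xyz('side',np.load('side14.npy')); print(fitside(S,.583,.137,.032,.046,zb=.11))
E
```

```text
24.0 [0.5822 0.1373 0.1236] [-0.2  0.2 -1. ] 0.7383687847544721
(array([0.57979255, 0.14037834]), 198, np.float64(0.0026631325400833902))
```

View pics/side14.png

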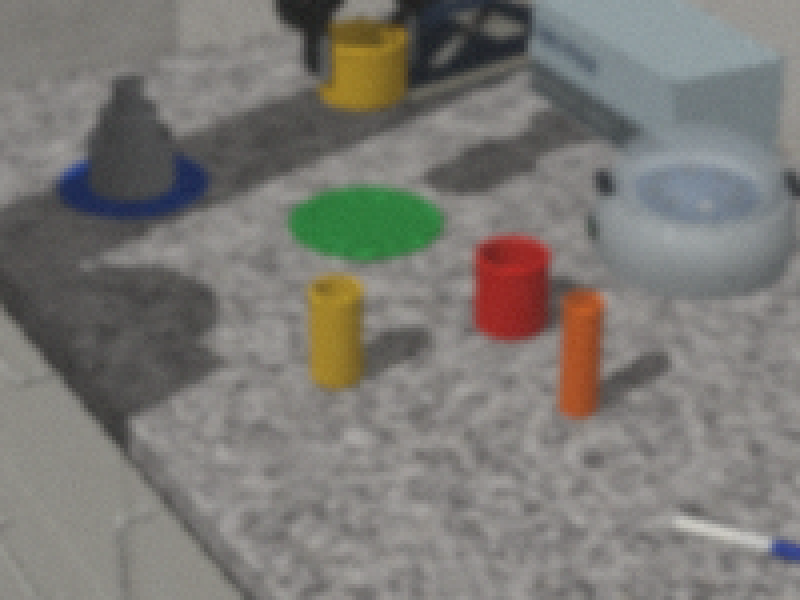

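Over the green mat. Lowering.

Call:
apply_moves --pt "110 0.04 0 0.001 0 0 0" --pt "110 0.08 0 0.001 0 0 0" --pt "110 0.095 0 0.001 0 0 0" --pt "110 0.1 0 0.001 0 0 0" --pt "110 0.1 0 0.001 0 0 0"

```text
clock: 24.62
position: [0.5841, 0.137, 0.0244]
eef_rot: [[0.003, 0.003, 1.0], [-0.003, 1.0, -0.003], [-1.0, -0.003, 0.003]]
wrist_force: [0.9, -0.2, 0.0]
finger_gap: 0.736
```

Call:
apply_moves --pt "110 0.002 0 0 0 0 0" --pt "110 0.004 0 0 0 0 0" --pt "110 0.004 0 0 0 0 0"

```text
clock: 25.0
position: [0.5842, 0.137, 0.0207]
eef_rot: [[0.004, 0.003, 1.0], [-0.002, 1.0, -0.003], [-1.0, -0.002, 0.004]]
wrist_force: [-0.5, -0.5, -1.4]
finger_gap: 0.74
```

Call:
apply_moves --pt "110 0.001 0 0 0 0 0" --pt "110 0.003 0 0 0 0 0" --pt "110 0.003 0 0 0 0 0"

```text
clock: 25.38
position: [0.5841, 0.137, 0.0175]
eef_rot: [[0.003, 0.003, 1.0], [-0.002, 1.0, -0.003], [-1.0, -0.002, 0.003]]
wrist_force: [0.4, -0.6, -0.5]
finger_gap: 0.737
```

Call:
apply_moves --pt "110 0.001 0 0 0 0 0" --pt "110 0.0015 0 0 0 0 0" --pt "110 0.0015 0 0 0 0 0"

```text
clock: 25.75
position: [0.5842, 0.137, 0.0173]
eef_rot: [[0.004, 0.003, 1.0], [-0.003, 1.0, -0.003], [-1.0, -0.003, 0.004]]
wrist_force: [-4.7, -1.4, 14.8]
finger_gap: 0.738
```

Contact. Release, rise, then go to the small yellow beaker.

Call:
apply_moves --pt "0 -0.001 0 0 0 0 0" --pt "0 -0.001 0 0 0 0 0" --pt "0 -0.001 0 0 0 0 0" --pt "0 -0.001 0 0 0 0 0"

```text
clock: 26.25
position: [0.5841, 0.1369, 0.0181]
eef_rot: [[0.003, 0.003, 1.0], [-0.003, 1.0, -0.003], [-1.0, -0.003, 0.003]]
wrist_force: [-0.4, -1.0, 1.1]
finger_gap: 1.0
```

Call:
apply_moves --pt "0 -0.04 0 0 0 0 0" --pt "0 -0.1 0 0 0 0 0" --pt "0 -0.15 0 0 0 0 0" --pt "0 -0.15 -0.05 -0.035 0 0 0" --pt "0 -0.15 -0.1 -0.07 0 0 0"

```text
clock: 26.88
position: [0.5129, 0.0368, 0.1687]
eef_rot: [[0.005, 0.002, 1.0], [-0.003, 1.0, -0.002], [-1.0, -0.003, 0.005]]
wrist_force: [-0.7, -0.9, -0.8]
finger_gap: 0.993
```

Call:
apply_moves --pt "30 0 -0.05 -0.035 0 0 0" --pt "30 0 -0.082 -0.057 0 0 0" --pt "30 0.03 -0.082 -0.057 0 0 0" --pt "30 0.07 -0.082 -0.057 0 0 0" --pt "30 0.07 -0.082 -0.057 0 0 0"

```text
clock: 27.5
position: [0.4539, -0.0452, 0.0968]
eef_rot: [[-0.0, 0.002, 1.0], [-0.002, 1.0, -0.002], [-1.0, -0.002, -0.0]]
wrist_force: [-0.4, 0.0, 0.5]
finger_gap: 0.878
```

```bash
python3 look.py 15
python3 - <<'E'
from h import *
S=xyz('side',np.load('side15.npy')); print(fitside(S,.457,-.045,.018,.068)); print(fitside(S,.584,.137,.032,.046,zb=.003))
Q=xyz('top',np.load('top15.npy'))
try: print(fitrim(Q,.584,.137,.032,.004,.046,zb=.003))
except Exception as e: print(e)
s=bot.read_state()['position']; print([(proj('side',s+[dx,0,.012])-[150,130])*4 for dx in (-.046,.046)],(proj('side',[.457,-.045,.068])-[150,130])*4)
E
```

```text
27.6 [ 0.4562 -0.0452  0.0992] [1.1 0.8 0.1] 0.8807172634785452
(array([ 0.45671019, -0.04318213]), 221, np.float64(0.00198315580064589))
(array([0.5825894 , 0.13877799]), 124, np.float64(0.0024127784075297755))
(array([0.58164035, 0.13664211]), 102, np.float64(0.0018940440868157958), np.float64(0.04904059035435515))
[array([267.72445507, 246.15612795]), array([393.77362419, 212.98580837])] [333.38861986 287.6042753 ]
```

View pics/side15.png

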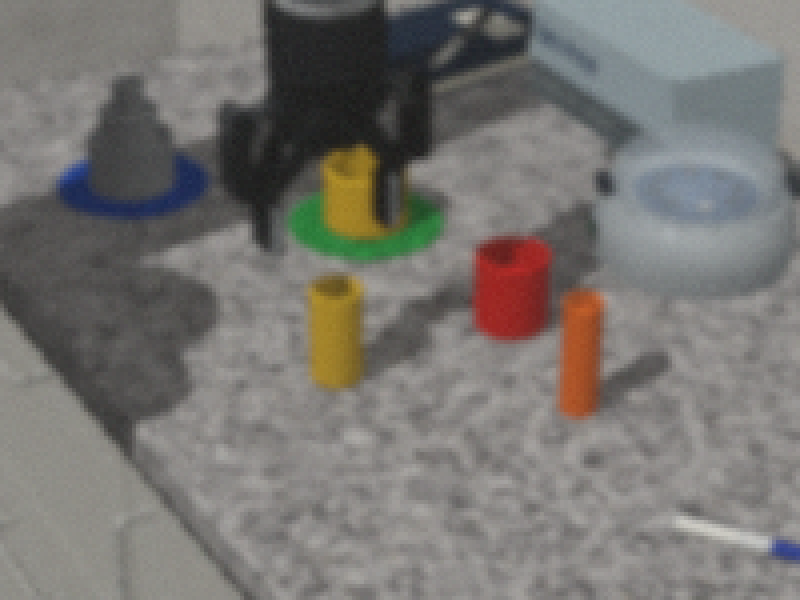

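View pics/top15.png

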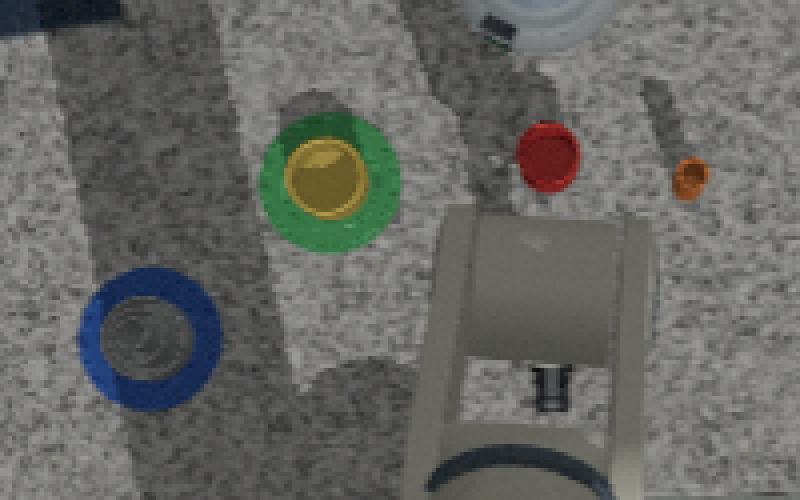

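The large yellow beaker stands centred on the green mat (top crop (327,178)). The fingers are over the small yellow one at (335,285). Descend to TCP 0.047 and grip.

Call:
apply_moves --pt "30 0.02 0 0.001 0 0 0" --pt "30 0.045 0 0.001 0 0 0" --pt "30 0.052 0 0.001 0 0 0" --pt "30 0.052 0 0.001 0 0 0"

```text
clock: 28.1
position: [0.458, -0.0453, 0.0479]
eef_rot: [[0.005, 0.001, 1.0], [-0.003, 1.0, -0.001], [-1.0, -0.003, 0.005]]
wrist_force: [0.2, -0.8, -0.2]
finger_gap: 0.886
```

Call:
apply_moves --pt "190 0 0 0 0 0 0" --pt "190 0 0 0 0 0 0" --pt "190 0 0 0 0 0 0" --pt "190 0 0 0 0 0 0" --pt "190 0 0 0 0 0 0"

```text
clock: 28.72
position: [0.4586, -0.0454, 0.0489]
eef_rot: [[0.006, 0.001, 1.0], [-0.003, 1.0, -0.001], [-1.0, -0.003, 0.006]]
wrist_force: [-1.6, 1.0, 11.1]
finger_gap: 0.417
```

Call:
apply_moves --pt "190 -0.02 0 0 0 0 0" --pt "190 -0.06 0 0 0 0 0" --pt "190 -0.11 0 0 0 0 0" --pt "190 -0.11 0 0 0 0 0"

```text
clock: 29.22
position: [0.4604, -0.0453, 0.1626]
eef_rot: [[0.013, 0.001, 1.0], [-0.004, 1.0, -0.001], [-1.0, -0.004, 0.013]]
wrist_force: [1.0, -0.2, -1.0]
finger_gap: 0.413
```

```bash
python3 look.py 16
python3 - <<'E'
from h import *
S=xyz('side',np.load('side16.npy')); print(fitside(S,.457,-.045,.018,.035,zb=.11)); print(bot.read_state()['position'])
E
```

```text
29.325 [ 0.4579 -0.0451  0.1593] [ 0.5 -0.7 -0.6] 0.4104018255852341
(array([ 0.45955582, -0.04358915]), 89, np.float64(0.002074535277844806))
[ 0.45794978 -0.04506361  0.15925165]
```

View pics/side16.png

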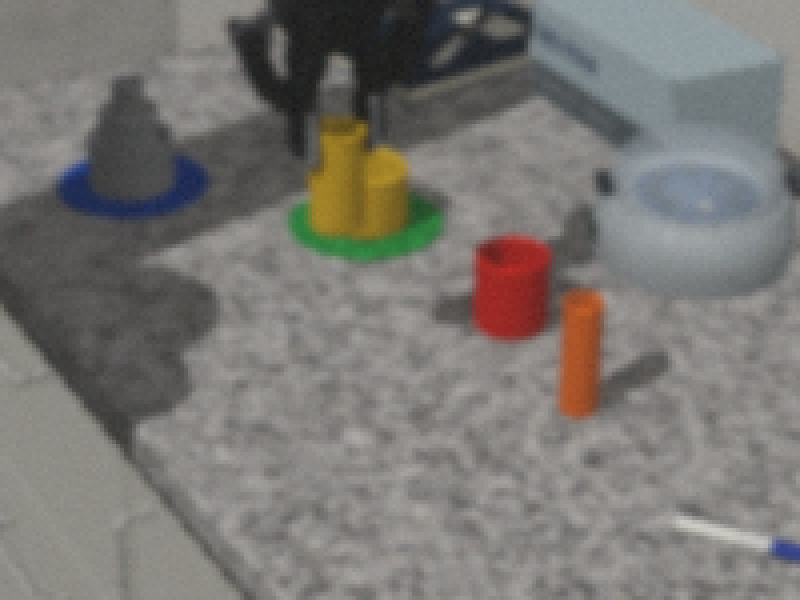

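Small yellow held upright at crop (340,180). Carry it over the large one.

Call:
apply_moves --pt "190 0 0.045 0.031 0 0 0" --pt "190 0 0.09 0.062 0 0 0" --pt "190 0 0.135 0.093 0 0 0" --pt "190 0 0.175 0.12 0 0 0" --pt "190 0 0.182 0.125 0 0 0"

```text
clock: 29.95
position: [0.5836, 0.139, 0.1576]
eef_rot: [[0.006, -0.001, 1.0], [-0.003, 1.0, 0.001], [-1.0, -0.003, 0.006]]
wrist_force: [-0.1, -0.1, -0.3]
finger_gap: 0.409
```

```bash
python3 look.py 17
python3 - <<'E'
from h import *
S=xyz('side',np.load('side17.npy')); print(fitside(S,.583,.137,.018,.035,zb=.11)); print(fitside(S,.583,.137,.032,.046,zb=.003))
E
```

```text
30.05 [0.5823 0.1371 0.1578] [-0.6 -0.5 -0.6] 0.40916521077003054
(array([0.58170161, 0.14068099]), 72, np.float64(0.002136671019974363))
(array([0.58229159, 0.13949557]), 183, np.float64(0.002522705960751999))
```

View pics/side17.png

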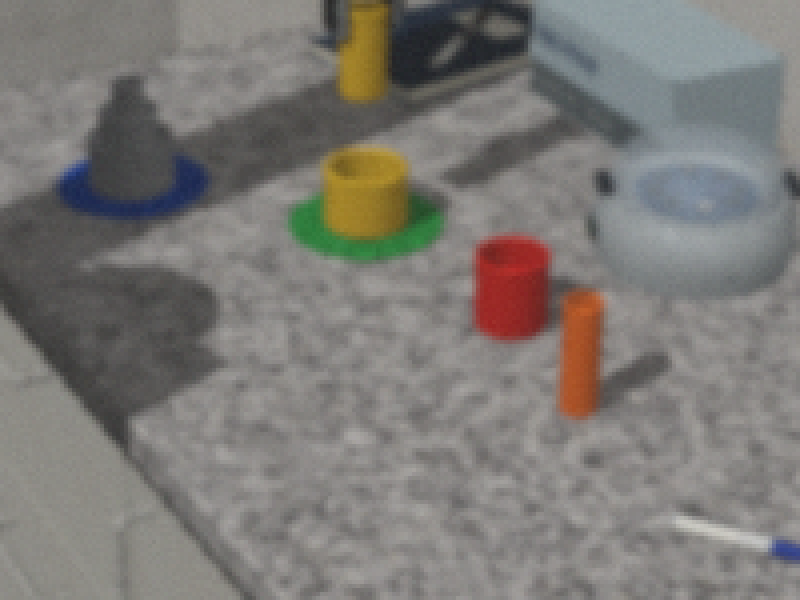

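Aligned within about 1 mm. Lowering.

Call:
apply_moves --pt "190 0.03 -0.001 0.001 0 0 0" --pt "190 0.05 -0.001 0.001 0 0 0" --pt "190 0.07 -0.001 0.001 0 0 0" --pt "190 0.09 -0.001 0.001 0 0 0" --pt "190 0.095 -0.001 0.001 0 0 0"

```text
clock: 30.68
position: [0.5817, 0.1341, 0.0612]
eef_rot: [[0.001, 0.001, 1.0], [-0.005, 1.0, -0.001], [-1.0, -0.005, 0.001]]
wrist_force: [0.6, 0.6, -0.9]
finger_gap: 0.416
```

Call:
apply_moves --pt "190 0.002 0 0 0 0 0" --pt "190 0.004 0 0 0 0 0" --pt "190 0.004 0 0 0 0 0"

```text
clock: 31.05
position: [0.5819, 0.134, 0.0576]
eef_rot: [[0.001, 0.001, 1.0], [-0.005, 1.0, -0.001], [-1.0, -0.005, 0.001]]
wrist_force: [-0.3, -0.5, -0.2]
finger_gap: 0.413
```

Call:
apply_moves --pt "190 0.001 0.002 0 0 0 0" --pt "190 0.002 0.002 0 0 0 0" --pt "190 0.002 0.002 0 0 0 0"

```text
clock: 31.42
position: [0.5822, 0.1362, 0.0561]
eef_rot: [[0.002, 0.001, 1.0], [-0.004, 1.0, -0.001], [-1.0, -0.004, 0.002]]
wrist_force: [-0.9, 0.2, 4.6]
finger_gap: 0.407
```

Call:
apply_moves --pt "190 0.001 0 0 0 0 0" --pt "190 0.0015 0 0 0 0 0" --pt "190 0.0015 0 0 0 0 0"

```text
clock: 31.8
position: [0.5823, 0.1364, 0.056]
eef_rot: [[0.002, 0.001, 1.0], [-0.004, 1.0, -0.001], [-1.0, -0.004, 0.002]]
wrist_force: [-4.8, -1.4, 15.5]
finger_gap: 0.417
```

Contact at the expected height. Release, rise and withdraw.

Call:
apply_moves --pt "120 -0.001 0 0 0 0 0" --pt "80 -0.001 0 0 0 0 0" --pt "50 -0.001 0 0 0 0 0" --pt "50 -0.001 0 0 0 0 0" --pt "50 -0.001 0 0 0 0 0"

```text
clock: 32.42
position: [0.5823, 0.1364, 0.0568]
eef_rot: [[0.002, 0.001, 1.0], [-0.004, 1.0, -0.001], [-1.0, -0.004, 0.002]]
wrist_force: [0.2, 0.2, 0.4]
finger_gap: 0.803
```

Call:
apply_moves --pt "50 -0.03 0 0 0 0 0" --pt "50 -0.08 0 0 0 0 0" --pt "50 -0.14 0 0 0 0 0" --pt "50 -0.18 0 -0.03 0 0 0" --pt "50 -0.2 -0.04 -0.06 0 0 0"

```text
clock: 33.05
position: [0.5223, 0.0985, 0.2593]
eef_rot: [[0.006, -0.002, 1.0], [-0.003, 1.0, 0.002], [-1.0, -0.003, 0.006]]
wrist_force: [0.3, -0.5, 0.2]
finger_gap: 0.803
```

Call:
apply_moves --pt "50 0 -0.055 -0.01 0 0 0" --pt "50 0 -0.11 -0.02 0 0 0" --pt "50 0 -0.165 -0.03 0 0 0" --pt "50 0 -0.22 -0.04 0 0 0" --pt "50 0 -0.27 -0.05 0 0 0"

```text
clock: 33.67
position: [0.4721, -0.1734, 0.2601]
eef_rot: [[0.006, -0.001, 1.0], [-0.003, 1.0, 0.001], [-1.0, -0.003, 0.006]]
wrist_force: [0.4, 0.0, 0.3]
finger_gap: 0.809
```

```bash
python3 look.py 18
python3 - <<'E'
from h import *
S=xyz('side',np.load('side18.npy')); Q=xyz('top',np.load('top18.npy'))
for a in ((.456,.286,.034,.0025,.042,.003),(.456,.286,.023,.0025,.062,.006),(.456,.286,.013,.0025,.082,.009),(.583,.137,.032,.004,.046,.003),(.583,.137,.018,.003,.068,.007),(.595,-.045,.026,.003,.056,0)):
    c,N,e,z=fitrim(Q,*a[:5],zb=a[5]); print(c.round(4),N,e.round(4),z.round(4), fitside(S,a[0],a[1],a[2],a[4],a[5])[0].round(4))
p,d=np.load('top18p.npy'),0
p0=np.load('top0p.npy'); 
cv2.imwrite('pics/t0.png',cv2.resize(np.hstack([p0[140:200,340:420],p[140:200,340:420]]),None,fx=4,fy=4,interpolation=0)[:,:,::-1])
E
```

```text
33.775 [ 0.4717 -0.1755  0.26  ] [0.2 0.4 0.2] 0.8046863343578387
[0.4548 0.2862] 111 0.0096 0.0448 [0.4575 0.2867]
[0.4552 0.2854] 70 0.0058 0.068 [0.4554 0.2829]
[0.455  0.2838] 30 0.0009 0.0896 [0.4538 0.2818]
[0.5817 0.1365] 124 0.0062 0.0497 [0.5823 0.1398]
[0.5799 0.1371] 42 0.0013 0.0753 [0.5798 0.138 ]
[ 0.5952 -0.0467] 59 0.0014 0.0557 [ 0.5955 -0.0424]
```

View pics/side18.png

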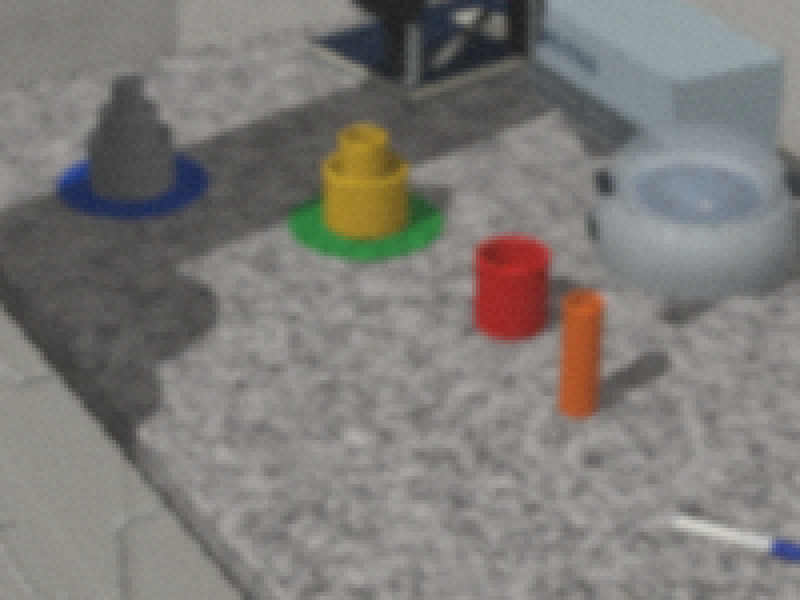

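View pics/top18.png

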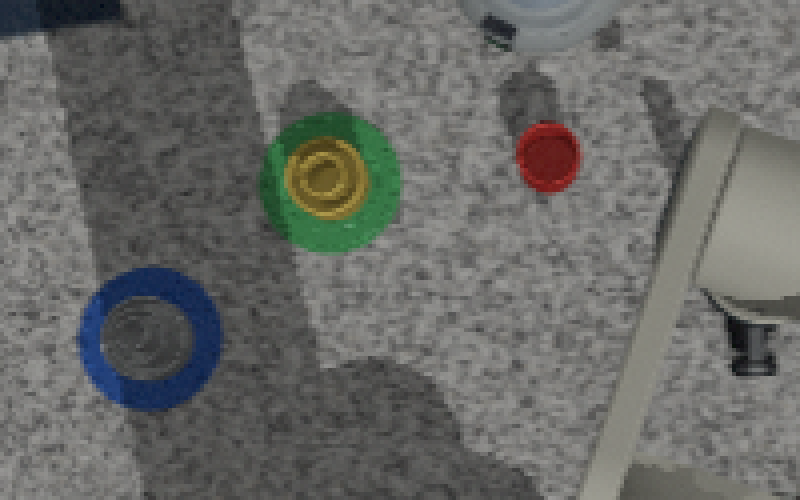

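View pics/t0.png

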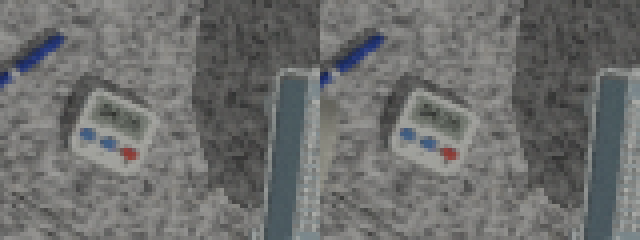

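Both nests are standing. The blue-mat nest is at top crop (147,338) and the green-mat nest at (327,178). The red beaker and timer haven't moved, and the arm is clear. Handing in.

```bash
python3 -c "
from workcell import bot
s=bot.read_state(); print(s['clock'],abs(s['qd']).max(),s['wrist_force']); print(bot.finish_job())"
```

```text
33.775 4.494548579995614 [0.23285642 0.39014815 0.17879055]
the job is handed in; nothing more can be done
None
```

Both nests are built and the job is handed in at about 34 s of the 128 s allowed. I placed the steel beakers large, then medium, then small on the blue mat, and then the two yellow ones on the green mat.

**Seating:** the last top-view depth check put each rim close to its fully seated height:

| Beaker | Measured rim (mm) | Seated rim (mm) |
|---|---|---|
| Steel large | 45 | 45 |
| Steel medium | 68 | 68 |
| Steel small | 90 | 91 |
| Yellow large | 50 | 49 |
| Yellow small | 75 | 75 |

**Position:** each nest's beakers are concentric within about 3 mm in the top view, and each nest stands well inside its mat. The red beaker and the timer are unmoved in the pictures. The arm was clear of everything, though its joints still read up to 4.5 degrees/s at hand-in.

**Disagreement:** the two cameras differed by up to about 4 mm in position. The side-view fits of the partly hidden inner beakers were also off by a few mm. Both are well within the clearances. The largest wrist force I read was about 23 N, when setting the large steel beaker down.

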